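# Snug down the hanger eye of a ski rail with a turning bar

### The arm

A 6-joint arm with a two-finger parallel gripper is mounted at the origin on the work surface. World frame = base frame: x ahead of the robot, y to its left, z up, the work surface at z = 0. Lengths are in mm, angles in rad, forces in N, time in s.
With the tool pointing down it reaches from about 300 to 850 mm from the base axis. Payload 5.4 kg.
Tool frame: the origin (TCP) lies midway between the tips of the shut fingers; the grasp point (between the pads) lies bot.grasp_offset behind it (bot.grasp_offset is the distance from the TCP to the grasp point, in mm); y points along the fingers, z is the direction in which the jaws open and shut, and the axes are right-handed (so a half turn about y gives the same grasp; the last joint's range is limited). The gripper opens to 85 mm and grips with 20 to 120 N. Pads are 22 mm wide; open, the fingers measure 114 mm over their backs; the gripper's body (76 mm by 85 mm) begins 54 mm behind the grasp point. The pads swing forward as they close: fully open they stand 13 mm farther back than shut.
Start: joints at [0.983, 0.158, 1.597, -0, 1.386, -0.21], TCP at [212.112, 534.429, 231.299] pointing down, gripper open.
Joint ranges: [-2.91, 2.91], [-0.94, 2.29], [0.18, 2.7], [-1.29, 4.43], [0.17, 2.64], [-3, 3]. Speed limits (rad/s): [2.57, 2.57, 3.14, 3.14, 3.14, 3.14].

### API

Orientations are given as a rotation vector (axis times angle).
In Python, from plant import bot gives the robot as it stands.
- The arm moves only by the tool send_rows, never from a script. Its arguments are lists of equal length, an entry for each row: "linear": the shift along the tool's x, y, z in m, a list of three; "yaw": the turn about the tool's y in rad; "gripper": the closure, from 0 (fully open) to 1 (shut). A call has exactly 5 rows; each row is the pose to reach, as a shift and turn from the pose measured when the call began, along the tool's axes at that moment; what a row does not reach only later rows make up. A row lasts 1/10 s, in which the tool goes at most 50 mm and 8.59 degrees, less where a joint would pass 70% of its speed; a pose out of reach is approached as far as the arm can. A call with a gripper value outside its range is refused whole. The fingers move at their own pace and stop on an object; the grip force is fixed at half the most. Time passes only in rows, so rows that repeat a pose let the fingers close, or fill a call up. It gives the time, the measured TCP pose, the force and the opening at its end, in the units of the state.
- bot.get_state(): the state, without advancing time (a new reading comes with each control period).
- bot.get_image(name): name is "scene" or "top"; returns the picture (384x512x3 uint8, red, green, blue); there is no depth.
- bot.get_calibration(name): a dict with "K" (3x3 intrinsics, pixels), "k1" (the pictures are not rectified: a ray, as slopes to the right and down, at radius r is drawn at 1 + k1 r^2 times it, then the intrinsics apply), "camera_from_world" (4x4, takes a point from world to camera coordinates). Camera axes: x right, y up, looking along -z (the intrinsics and any distortion apply to the point x, -y, -z); pixel columns grow to the right and rows downward; lengths in mm; the calibration is good to about 2 mm. A picture is of the moment at which its call begins. get_calibration takes no time and is no camera call.
- bot.sign_off(): hands the job in, once; it reports no verdict.
Trained networks look in the newest picture that a camera, given by its name, has taken for a name from the list of things; names that differ only in an ending like _2 or _b are one class to them, and where a whole thing is asked for, a point or a joint stands for the part that bears it (a point fixed in the world has none). Each returns a list of dicts, best first, with "score" (0 to 1); they miss things now and then, are a little off and sometimes report something else, mostly with a low value. They report only what shows in the picture. A call takes as long as a camera call. They do not tell look-alikes from the thing itself.
- bot.masks_of(camera, thing): "region" (384x512 bool, what is visible of it) and "point" ([column, row] in pixels, amid what is visible of it).
- bot.place_of(camera, thing): "point" ([column, row] in pixels: a listed point, or the origin of a listed thing).
The state is a dict: "time": time; "qpos": joint angles; "qvel": joint speeds; "joint_torque": joint torques, N m; "position": TCP position; "eef_rot": TCP orientation; "force": force on the tool from outside, world axes, zero at the start; "ft_torque": the same for the moment, N m; "grip_width": finger opening in mm.
Only numpy, scipy, OpenCV 4.12 (cv2) and the standard library are available. Lean on these libraries where they do the work, as an engineer would, in place of code of your own. Each camera call takes 0.05 s, during which the arm holds its last target.

### The job

The steel eye bolt on the clamped ski-rail batten is not yet tight. Take the turning bar by its orange sleeve, slide its shaft through the eye's loop and turn the eye clockwise (seen from above) with the bar until it comes up firmly snug against its stop, without overtightening so that the brass insert starts to spin in the wood. Then draw the bar out, lay it back in its wooden cradle and leave everything else as it was; do not push on the eye with the gripper.

Things in the scene. Friction and masses are not known exactly. Their poses are not given: they have to be found in the camera images.
- eye: steel eye bolt standing upright in the middle of the batten: a round vertical loop of 8 mm wire, 20 mm clear inside, 36 mm outside. Origin: loop centre, 85 mm above the bench. x: level, along the loop's axis, the way a rod goes through (from either side); z: up, the axis it turns about. The bar's shaft slews about 0.75 rad from the loop's axis, either way, before it bites and turns the eye
- eye_collar (a point): underside of the eye's collar (24 mm across), on its axis, 41 mm below the loop's centre. Clockwise from above tightens. The eye has 0.45 to 0.75 rad to go, not known beforehand, runs with 0.25 N m of friction, stays where left, sinks unseen and stops dead when seated. Snug is 0.6 to 0.9 N m (6 to 9 N on the sleeve, 100 mm out); over 1.4 N m the insert spins in the wood. Axes as the eye's
- insert_mark (a point): black mark near the rim of the round brass insert flange, 44 mm across, on the batten's top under the eye; 20 mm from the eye's axis, 44 mm above the bench. It must not move (that is the insert spinning). Its own turn about the vertical is not known beforehand. Axes turn with the insert; z up
- batten: plywood batten 70 x 200 x 40 mm tall, held by two low steel clamps at its ends (highest point 52 mm above the bench, outside width 100 mm). Fixed. Origin: centre of its underside, under the eye; y along its length
- bar: turning bar, 0.13 kg (0.8 to 1.3 times that): a square orange sleeve 16 x 16 x 60 mm, from which a straight round steel shaft 12 mm thick runs 125 mm on. Origin: centre of the sleeve; x points along the bar to the tip of the shaft; starts level in the cradle, 40 mm above the bench, z up. Grip it by the sleeve, across its flat sides
- bar_mid (a point): point on the bar's axis 84 mm from the sleeve's centre towards the tip; it lies over the cradle's middle when the bar is put away. Axes as the bar's
- bar_tip (a point): free end of the bar's shaft, 155 mm from the sleeve's centre. Axes as the bar's
- cradle: wooden cradle fixed to the bench, base 120 x 50 x 8 mm, with two V-notched saddles 80 mm apart (V 36 mm wide at its top, 50 mm above the bench) in which the bar's shaft lies; the sleeve overhangs one end freely (its centre 84 mm from the middle). Origin: centre of its underside; x along the bar, towards the tip
- cradle_seat (a point): point midway between the cradle's saddles, 40 mm above the bench, on the axis of a bar lying in them. Axes as the cradle's
- spares_tray: low blue tray 170 x 120 x 35 mm with spare eye bolts, fixed; it and the cradle may have swapped sides. Origin: centre of its underside
- wax_block: bystander, not needed: a green block of wax 75 x 45 x 30 mm; origin at its underside or middle
- driver: bystander, not needed: a screwdriver lying down, black handle; origin at its underside or middle
- nylon_brush: bystander, not needed: a wooden-handled brush lying down; origin at its underside or middle
- screw_jar: bystander, not needed: an amber jar, 60 mm across, 75 mm tall; origin at its underside or middle
- tape_roll: bystander, not needed: a red roll of tape lying flat, 90 mm across; origin at its underside or middle
- parts_box: bystander, not needed: a cardboard box 110 x 80 x 50 mm; origin at its underside or middle
Mind the look-alikes: they are no part of the job. There is more than one size of the bar; the one meant has the size given above.

How it is judged:
By the outcome, as a careful person would: the job done as asked, in the order asked, and still so for the second after the job is handed in, with the robot touching nothing.
It also fails if it takes over 72 s, if anything falls off the work surface, if the arm or the gripper's body presses on something with over 40 N, if the wrist force passes 120 N, or if a joint passes its speed limit or range.

## Working session

There is one attempt and no reset: what is moved stays moved. The work goes in short steps, Python scripts to look and compute and a tool call to move; the robot and the scene stay as the last step left them, time stands still between calls to the robot, and variables do not carry over. Pictures are saved under pics/ and viewed, and the job is handed in when it is done.

Besides the shell and the picture viewer there is one more tool, called after "Emit:" by a JSON object that holds its "method" and its "body", one argument or row to a line. send_rows: Moves the arm, as the interface text tells. Its arguments: {"type":"object","properties":{"linear":{"type":"array","items":{"type":"array","items":{"type":"number"}}},"yaw":{"type":"array","items":{"type":"number"}},"gripper":{"type":"array","items":{"type":"number"}}},"required":["linear","yaw","gripper"]}

```bash
ls; mkdir -p pics; python3 - <<'E'
from plant import bot
import cv2
s=bot.get_state()
for k,v in s.items(): print(k,v)
print(bot.grasp_offset)
for n in ("scene","top"):
    im=bot.get_image(n); cv2.imwrite(f"pics/{n}0.png",cv2.resize(im[:,:,::-1],(800,600),interpolation=cv2.INTER_CUBIC))
    c=bot.get_calibration(n); print(n,c)
E
```

```text
pics
time 0.0
qpos [ 9.82928560e-01  1.59069811e-01  1.59823869e+00 -1.28246091e-05
  1.38615441e+00 -2.10088553e-01]
qvel [-0.00065792 -0.00144985 -0.00059116  0.00047099  0.00058851  0.00019416]
joint_torque [-7.36760080e-05 -3.95998514e+01 -3.31425512e+01 -4.30495966e-04
  8.27299518e-03 -2.23242540e-05]
position [211.77520346 533.94521337 230.30197981]
eef_rot [-1.5521325   0.2970207  -0.29589192]
force [-0.16513515  0.51104314  0.31738826]
ft_torque [-0.00186808  0.01053478  0.05129699]
grip_width 85.51295027674186
18.700000000000003
scene {'K': array([[357.68051787,   0.        , 257.59945591],
       [  0.        , 357.68051787, 192.7443883 ],
       [  0.        ,   0.        ,   1.        ]]), 'k1': -0.017219424875835183, 'camera_from_world': array([[ 7.11200770e-01,  7.02981030e-01, -3.33700122e-03,
        -3.74088316e+02],
       [-5.64882899e-01,  5.74300575e-01,  5.92525240e-01,
         2.43471510e+02],
       [ 4.18450445e-01, -4.19519392e-01,  8.05544974e-01,
        -1.27831060e+03],
       [ 0.00000000e+00,  0.00000000e+00,  0.00000000e+00,
         1.00000000e+00]])}
top {'K': array([[378.71314399,   0.        , 252.94003089],
       [  0.        , 378.71314399, 189.38031171],
       [  0.        ,   0.        ,   1.        ]]), 'k1': 0.010534131090520628, 'camera_from_world': array([[-1.57622722e-02, -9.99724010e-01, -1.74199454e-02,
         4.91860560e+01],
       [ 9.86872240e-01, -1.83555564e-02,  1.60456395e-01,
        -5.54202171e+02],
       [-1.60731863e-01, -1.46621032e-02,  9.86889199e-01,
        -1.04831887e+03],
       [ 0.00000000e+00,  0.00000000e+00,  0.00000000e+00,
         1.00000000e+00]])}
```

View pics/scene0.png

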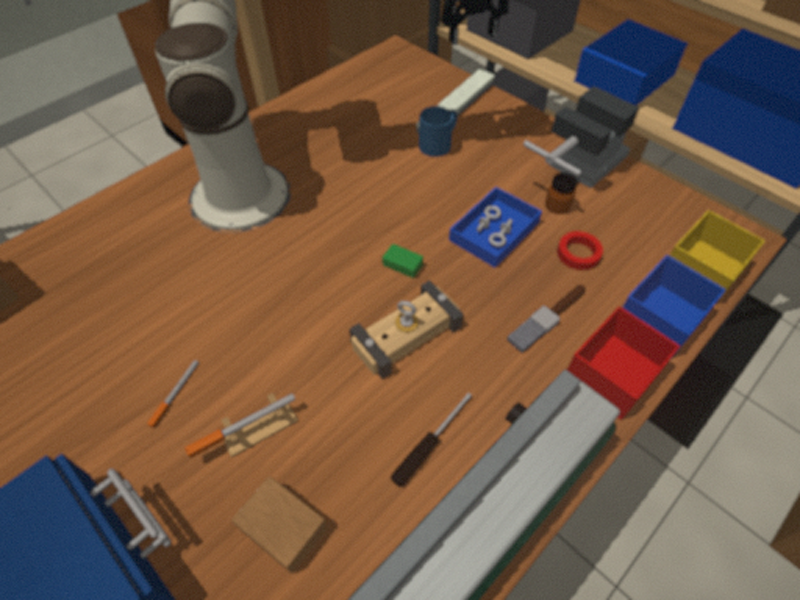

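View pics/top0.png

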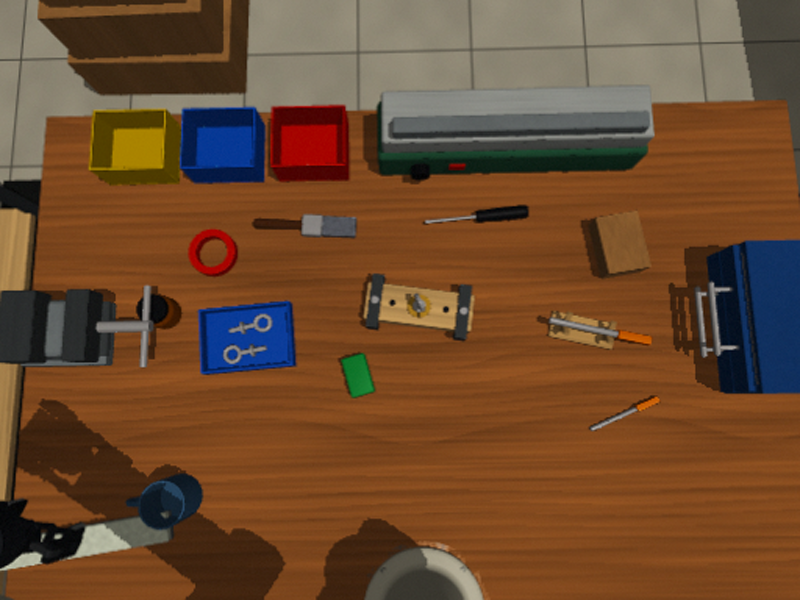

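The scene shows two bars. One lies in the wooden cradle, at scene (240,425) and top (600,330). A smaller one lies on the bench, at scene (172,395) and top (625,413). The one in the cradle fits the description, and I'll confirm that by measuring it.

```bash
cat > h.py <<'E'
import numpy as np, cv2
from plant import bot
from scipy.optimize import least_squares
from scipy.spatial.transform import Rotation as R
C={n:bot.get_calibration(n) for n in ("scene","top")}
def proj(n,P):
    c=C[n];M=c["camera_from_world"];p=M[:3,:3]@np.asarray(P,float)+M[:3,3]
    s=np.array([p[0],-p[1]])/-p[2]; s=s*(1+c["k1"]*(s@s)); K=c["K"]
    return np.array([K[0,0]*s[0]+K[0,2],K[1,1]*s[1]+K[1,2]])
def ray(n,px):
    c=C[n];K=c["K"];d=np.array([(px[0]-K[0,2])/K[0,0],(px[1]-K[1,2])/K[1,1]]);s=d.copy()
    for _ in range(20): s=d/(1+c["k1"]*(s@s))
    M=c["camera_from_world"];Rm=M[:3,:3];o=-Rm.T@M[:3,3]
    return o,Rm.T@np.array([s[0],-s[1],-1])
def onz(n,px,z):
    o,d=ray(n,px);return o+d*(z-o[2])/d[2]
def tri(pa,pb):
    f=lambda X:np.r_[proj("scene",X)-pa,proj("top",X)-pb]
    r=least_squares(f,onz("top",pb,40));return r.x,np.abs(r.fun).max()
E
python3 - <<'E'
from h import *
bot.get_image("scene");bot.get_image("top")
Z=dict(eye=85,eye_collar=44,insert_mark=44,bar=40,bar_mid=40,bar_tip=40,cradle_seat=40,batten=0,cradle=0)
for t in Z:
    out={}
    for n in ("scene","top"):
        for d in bot.place_of(n,t)[:3]:
            print(t,n,round(d["score"],2),np.round(d["point"],1),np.round(onz(n,d["point"],Z[t]),1))
print(bot.get_state()["time"])
for n in ("scene","top"):
    im=bot.get_image(n)[:,:,::-1]
    p=proj(n,[560,-230,40]).astype(int); 
    c=im[max(p[1]-60,0):p[1]+60,max(p[0]-80,0):p[0]+80]
    cv2.imwrite(f"pics/bars_{n}.png",cv2.resize(c,None,fx=5,fy=5,interpolation=cv2.INTER_CUBIC))
E
```

```text
eye scene 0.56 [258.9 196.3] [534.4  -3.   85. ]
eye scene 0.21 [255.4 201.8] [540.6 -22.9  85. ]
eye top 0.43 [269.6 190.7] [543.9  -7.1  85. ]
eye_collar scene 0.58 [159.2 265.8] [ 485.8 -314.9   44. ]
eye_collar scene 0.56 [259.9 206.1] [539.8  -4.4  44. ]
eye_collar top 0.53 [266.7 197.7] [5.302e+02 5.000e-01 4.400e+01]
insert_mark scene 0.56 [254.4 198.3] [509.4   3.8  44. ]
insert_mark top 0.71 [266.1 198.7] [527.3   2.2  44. ]
insert_mark top 0.65 [407.  215.5] [ 472.1 -395.6   44. ]
bar scene 0.8 [131.2 284.2] [ 474.4 -392.9   40. ]
bar scene 0.62 [102.6 264.8] [ 377.8 -415.4   40. ]
bar top 0.69 [409.7 258.5] [ 352.2 -394.9   40. ]
bar top 0.67 [406.4 215.9] [ 471.3 -395.4   40. ]
bar_mid scene 0.45 [114.5 247.5] [ 356.5 -366.7   40. ]
bar_mid top 0.76 [391.6 265.8] [ 332.9 -343.3   40. ]
bar_mid top 0.33 [266.7 197. ] [5.328e+02 3.000e-01 4.000e+01]
bar_tip scene 0.73 [257.4 215.4] [554.9 -29.9  40. ]
bar_tip scene 0.59 [124.1 229.4] [ 327.1 -318.    40. ]
bar_tip top 0.76 [353.5 203.6] [ 509.1 -248.    40. ]
bar_tip top 0.75 [375.2 273.7] [ 312.  -296.4   40. ]
cradle_seat scene 0.74 [159.7 264.6] [ 481.8 -311.6   40. ]
cradle_seat top 0.76 [377.6 210.9] [ 487.  -315.2   40. ]
batten scene 0.96 [256.5 210.1] [ 5.217e+02 -3.000e-01  0.000e+00]
batten scene 0.4 [260.5 204.3] [515.6  22.9   0. ]
batten top 0.84 [268.1 193.7] [548.3  -4.9   0. ]
cradle scene 0.74 [164.2 272.2] [ 486.4 -311.4    0. ]
cradle scene 0.29 [158.8 266.6] [ 463.2 -311.9    0. ]
cradle scene 0.26 [159.7 270.6] [ 474.3 -317.1    0. ]
cradle top 0.72 [373.6 210.8] [ 491.4 -315.9    0. ]
1.1
```

View pics/bars_top.png

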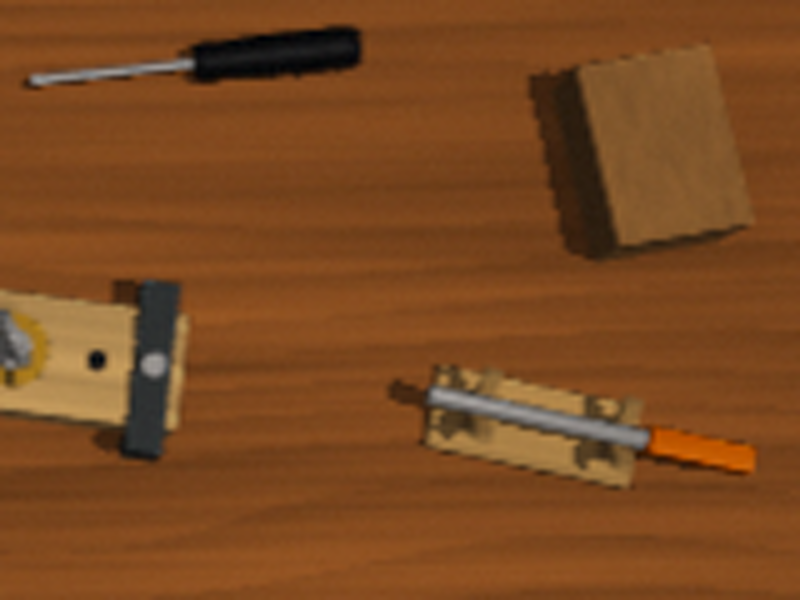

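```bash
python3 - <<'E'
from h import *
S=[]
for n in ("scene","top"):
    im=bot.get_image(n)[:,:,::-1]
    p=proj(n,[535,-2,60]).astype(int)
    c=im[p[1]-30:p[1]+30,p[0]-33:p[0]+33].copy()
    print(n,p-[33,30])
    S.append(cv2.resize(c,None,fx=6,fy=6,interpolation=cv2.INTER_CUBIC))
cv2.imwrite("pics/eye0.png",np.hstack(S))
E
```

```text
scene [226 171]
top [234 165]
```

View pics/eye0.png

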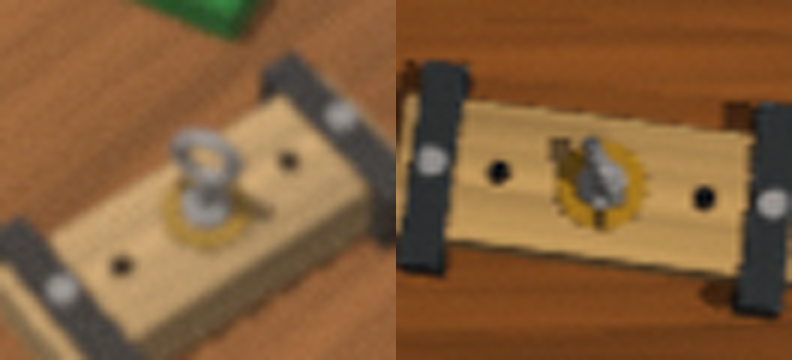

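View pics/bars_scene.png

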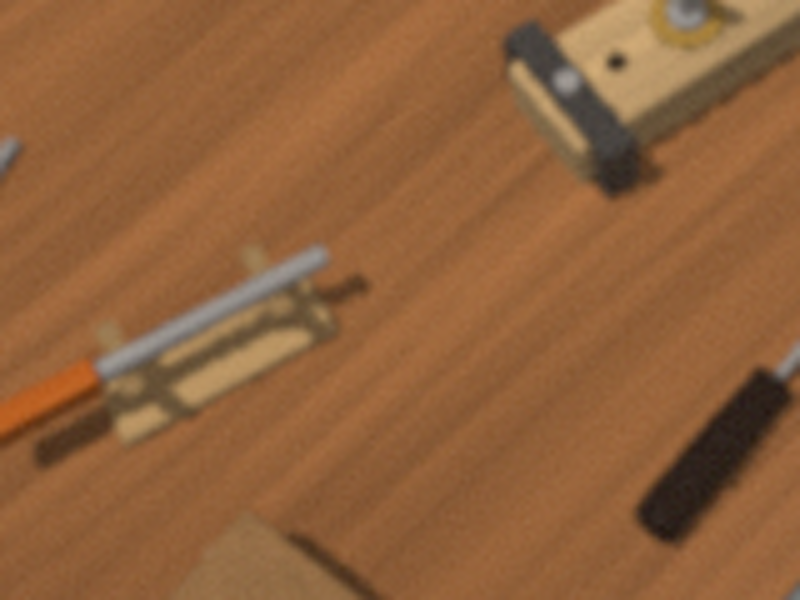

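```bash
cat > fit.py <<'E'
from h import *
def ringpts(c,psi,r,n=72):
    t=np.linspace(0,2*np.pi,n,endpoint=False)
    h=np.array([-np.sin(psi),np.cos(psi),0])  # in-plane horizontal; loop axis = (cos,sin)
    return np.array([np.asarray(c)+r*(np.cos(a)*h+np.sin(a)*np.array([0,0,1])) for a in t])
E
python3 - <<'E'
from fit import *
# holes z=40 check
a,e=tri((274.2,197.7),(251.2,193.7));print(a,e)
b,e2=tri((246.2,215.3),(285.3,198.0));print(b,e2)
for n,h1,h2 in(("scene",(274.2,197.7),(246.2,215.3)),("top",(251.2,193.7),(285.3,198.0))):
    p=onz(n,h1,40);q=onz(n,h2,40);print(n,p,q,(p+q)/2,np.arctan2(*(p-q)[[1,0]]))
m=(a+b)/2
print('cam',[ray(n,(250,190))[0] for n in C])
# mean of several images, gray-ness
S=[]
for n in("scene","top"):
    im=bot.get_image(n)[:,:,::-1].astype(float); np.save(f"pics/{n}.npy",im)
E
```

```text
[544.86864365  46.64360195  38.53132444] 0.7341662842694063
[530.27669267 -52.03600716  37.87293284] 0.5907712670885132
scene [546.8149565   47.60992833  40.        ] [532.31830616 -51.62340153  40.        ] [539.56663133  -2.0067366   40.        ] 1.425735938061253
top [543.23039245  44.97854179  40.        ] [528.87261025 -53.25365671  40.        ] [536.05150135  -4.13755746  40.        ] 1.425662344233883
cam [array([ 938.49443022, -413.12492375,  884.22533018]), array([ 379.20377733,   23.62923256, 1124.35666629])]
```

```bash
python3 - <<'E'
from fit import *
rows=[]
ctr={"scene":(539.6,-2,85),"top":(536,-4.1,85)}
for n in("scene","top"):
    im=np.load(f"pics/{n}.npy").clip(0,255).astype(np.uint8)
    o=proj(n,ctr[n]).astype(int)-[14,14]
    R_=[]
    for psi in [None,-1.2,-0.9,-0.6,-0.3,0,0.3,0.6,0.9,1.2]:
        c=cv2.resize(im[o[1]:o[1]+36,o[0]:o[0]+28],None,fx=5.6,fy=5.6,interpolation=cv2.INTER_CUBIC)
        if psi is not None:
            for r,col in((18,(0,0,255)),(10,(0,255,0))):
                p=np.array([(proj(n,q)-o+.5)*5.6 for q in ringpts(ctr[n],psi,r)]).astype(int)
                cv2.polylines(c,[p],True,col,1)
            cv2.putText(c,str(psi),(3,12),0,.4,(255,255,255),1)
        R_.append(c)
    rows+= [np.hstack(R_[:5]),np.hstack(R_[5:])]
I=np.vstack(rows);print(I.shape);cv2.imwrite("pics/psi.png",I if I.shape[0]<=600 else cv2.resize(I,(int(I.shape[1]*600/I.shape[0]),600)))
E
```

```text
(808, 785, 3)
```

View pics/psi.png

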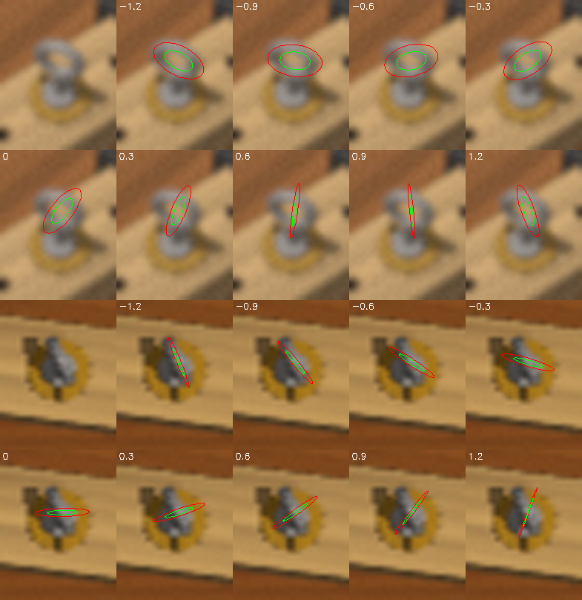

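```bash
cat >> fit.py <<'E'
def torus(n,c,psi,o,sz,f):
    m=np.zeros((sz*f,sz*f),np.uint8)
    P=ringpts(c,psi,14,60)
    for q in P:
        u=(proj(n,q)-o+.5)*f-.5
        rad=4*C[n]["K"][0,0]/abs((C[n]["camera_from_world"]@np.r_[q,1])[2])*f
        cv2.circle(m,tuple(np.round(u*16).astype(int)),int(rad*16),255,-1,cv2.LINE_AA,4)
    # stem
    a=(proj(n,np.array(c)-[0,0,18])-o+.5)*f-.5;b=(proj(n,np.array(c)-[0,0,34])-o+.5)*f-.5
    cv2.line(m,tuple(np.round(a*16).astype(int)),tuple(np.round(b*16).astype(int)),255,int(2*rad),cv2.LINE_AA,4)
    return cv2.resize(m,(sz,sz),interpolation=cv2.INTER_AREA)/255.
def gray(im):
    s=im.max(2)-im.min(2); return np.clip(1-s/70,0,1)
def fitpsi(n,im,c0,psis,rng=range(-8,9,2),zmin=None):
    sz=40;o=np.round(proj(n,c0)).astype(int)-[20,16];g=gray(cv2.GaussianBlur(im,(0,0),.6))[o[1]:o[1]+sz,o[0]:o[0]+sz]
    # weight: rows above the collar only
    w=np.zeros((sz,sz));cv2.circle(w,tuple((proj(n,c0)-o).astype(int)),11,1,-1)
    best=[]
    for psi in psis:
        m0=torus(n,c0,psi,o,sz,6);bb=(-9,)
        m0=cv2.GaussianBlur(m0,(0,0),.8)
        for dx in np.arange(-5,5.1,.5):
            for dy in np.arange(-5,5.1,.5):
                m=cv2.warpAffine(m0,np.float32([[1,0,dx],[0,1,dy]]),(sz,sz))
                ww=cv2.warpAffine(w,np.float32([[1,0,dx],[0,1,dy]]),(sz,sz))>.5
                cc=np.corrcoef(m[ww],g[ww])[0,1]
                if cc>bb[0]: bb=(cc,dx,dy)
        best.append((psi,)+bb)
    return sorted(best,key=lambda b:-b[1])
E
python3 - <<'E'
from fit import *
ctr={"scene":(539.6,-2,85),"top":(536,-4.1,85)}
for n in C:
    im=np.load(f"pics/{n}.npy")
    r=fitpsi(n,im,ctr[n],np.arange(-1.57,1.57,.1))
    for b in r[:6]: print(n,np.round(b,2), np.round(onz(n,proj(n,ctr[n])+b[2:],85),1))
E
```

```text
scene [-1.37  0.77 -0.5   0.5 ] [539.8  -4.2  85. ]
scene [-1.27  0.77 -0.5   0.5 ] [539.8  -4.2  85. ]
scene [-1.47  0.76 -0.5   0.5 ] [539.8  -4.2  85. ]
scene [-1.17  0.76 -0.5   0.5 ] [539.8  -4.2  85. ]
scene [0.13 0.75 0.5  3.5 ] [548.8  -9.4  85. ]
scene [-1.57  0.75 -0.5   1.5 ] [542.2  -6.6  85. ]
top [-1.27  0.87 -1.5   0.  ] [5.361e+02 1.000e-01 8.500e+01]
top [-1.37  0.87 -1.5   0.  ] [5.361e+02 1.000e-01 8.500e+01]
top [-1.17  0.86 -1.5   0.  ] [5.361e+02 1.000e-01 8.500e+01]
top [-1.47  0.85 -1.5   0.  ] [5.361e+02 1.000e-01 8.500e+01]
top [-1.07  0.85 -1.5   0.  ] [5.361e+02 1.000e-01 8.500e+01]
top [-0.97  0.82 -1.5   0.  ] [5.361e+02 1.000e-01 8.500e+01]
```

```bash
python3 - <<'E'
from h import *
s=bot.get_state()
r=R.from_rotvec(s["eef_rot"]).as_matrix()
print(s["time"],s["position"],np.round(r,3)); print("x heading",np.arctan2(r[1,0],r[0,0]),"z heading",np.arctan2(r[1,2],r[0,2]),s["qpos"])
# lines of bar in both images from orange+shaft masks
for n in C:
    im=np.load(f"pics/{n}.npy")
    for d in bot.masks_of(n,"bar")[:2]:
        m=d["region"];print(n,d["score"],m.sum(),d["point"])
        ys,xs=np.nonzero(m);pts=np.c_[xs,ys].astype(float)
        b,g,rr=[im[ys,xs,i] for i in range(3)]
        og=(rr-b>90)
        l=cv2.fitLine(np.float32(pts),cv2.DIST_HUBER,0,.01,.01).ravel()
        u=l[:2];t=(pts-l[2:])@u
        e=[l[2:]+u*t.min(),l[2:]+u*t.max()]
        w=[onz(n,q,40) for q in e];print(np.round(w,1),np.linalg.norm(w[1]-w[0]),np.arctan2(*(w[1]-w[0])[[1,0]]))
        # sleeve centre from orange
        if og.sum()>5: print("orange ctr",pts[og].mean(0),onz(n,pts[og].mean(0),46),og.sum())
E
```

```text
1.4 [212.11904741 534.43090504 231.28663629] [[ 0.929  0.     0.369]
 [-0.369 -0.     0.929]
 [ 0.    -1.    -0.   ]]
x heading -0.37776058251068884 z heading 1.1930357437395636 [ 9.82908132e-01  1.58430148e-01  1.59699114e+00 -3.03955294e-05
  1.38618633e+00 -2.10122032e-01]
scene 0.8 296 [148.6, 273.5]
[[ 467.4 -412.6   40. ]
 [ 505.5 -245.1   40. ]] 171.6719152274339 1.3474520882930063
orange ctr [133.2952381  281.76190476] [ 476.06761048 -385.79064766   46.        ] 105
scene 0.72 202 [110.0, 254.3]
[[ 383.9 -437.6   40. ]
 [ 333.8 -319.    40. ]] 128.75900397512459 1.9698109764128386
orange ctr [100.38235294 264.95588235] [ 378.13572256 -419.61055517   46.        ] 68
top 0.59 131 [404.6, 262.1]
[[ 312.4 -309.1   40. ]
 [ 361.7 -425.5   40. ]] 126.44172121329495 -1.1700182222271567
orange ctr [413.79310345 257.96551724] [ 353.62445316 -403.90521088   46.        ] 58
top 0.58 339 [392.4, 212.5]
[[ 505.8 -246.    40. ]
 [ 465.3 -422.6   40. ]] 181.23359652897824 -1.7965376779359297
orange ctr [405.76033058 215.46280992] [ 472.06049708 -391.40972777   46.        ] 121
```

```bash
cat >> h.py <<'E'
def pose():
    s=bot.get_state();r=R.from_rotvec(s["eef_rot"]).as_matrix()
    return s,s["position"],r,np.arctan2(r[1,0],r[0,0])
def plan(x,y,z,xh):
    s,p,r,h=pose()
    d=r.T@(np.array([x,y,z])-p)/1000
    dy=-((xh-h+np.pi)%(2*np.pi)-np.pi)
    print("t",round(s["time"],2),"pos",np.round(p,1),"xh",round(h,4),"q",np.round(s["qpos"],2))
    print("lin",np.round(d,4).tolist(),"yaw",round(dy,4),"| tilt",np.round(r[2],3))
E
python3 -c "
from h import *
plan(471.5,-393.5,130,-1.803)"
```

```text
t 1.5 pos [212.1 534.4 231.3] xh -0.3778 q [ 0.98  0.16  1.6  -0.    1.39 -0.21]
lin [0.5834, 0.1013, -0.7668] yaw 1.4252 | tilt [ 0. -1. -0.]
```

Emit:
{"method": "send_rows", "body": {
  "linear": [
    [0.583, 0, -0.767],
    [0.583, 0, -0.767],
    [0.583, 0, -0.767],
    [0.583, 0, -0.767],
    [0.583, 0, -0.767]
  ],
  "yaw": [0.07, 0.14, 0.22, 0.3, 0.37],
  "gripper": [0.3, 0.3, 0.3, 0.3, 0.3]
}}

```text
time: 2.0
position: [279.4, 292.0, 231.4]
eef_rot: [-1.49, 0.586, -0.587]
force: [0.9, -0.8, 1.0]
grip_width: 59.9
```

```bash
python3 -c "
from h import *
plan(471.5,-393.5,130,-1.803)"
```

```text
t 2.0 pos [279.4 292.  231.4] xh -0.7499 q [ 0.51 -0.32  2.04 -0.    1.41 -0.31]
lin [0.6077, 0.1014, -0.3707] yaw 1.0531 | tilt [ 0.    -1.     0.001]
```

Emit:
{"method": "send_rows", "body": {
  "linear": [
    [0.608, 0, -0.371],
    [0.608, 0, -0.371],
    [0.608, 0, -0.371],
    [0.608, 0, -0.371],
    [0.608, 0, -0.371]
  ],
  "yaw": [0.08, 0.16, 0.24, 0.32, 0.4],
  "gripper": [0.3, 0.3, 0.3, 0.3, 0.3]
}}

```text
time: 2.5
position: [346.8, 50.9, 231.7]
eef_rot: [-1.377, 0.894, -0.898]
force: [1.4, 0.4, -0.3]
grip_width: 59.5
```

```bash
python3 -c "
from h import *
plan(471.5,-393.5,130,-1.803)"
```

```text
t 2.5 pos [346.8  50.9 231.7] xh -1.1532 q [-0.2  -0.49  2.17  0.    1.47 -0.62]
lin [0.4567, 0.1021, -0.0665] yaw 0.6498 | tilt [ 0.001 -1.     0.002]
```

Emit:
{"method": "send_rows", "body": {
  "linear": [
    [0.457, 0, -0.067],
    [0.457, 0, -0.067],
    [0.457, 0, -0.067],
    [0.457, 0, -0.067],
    [0.457, 0, -0.067]
  ],
  "yaw": [0.08, 0.16, 0.24, 0.32, 0.4],
  "gripper": [0.3, 0.3, 0.3, 0.3, 0.3]
}}

```text
time: 3.0
position: [413.8, -190.4, 232.0]
eef_rot: [-1.213, 1.197, -1.201]
force: [1.2, 0.5, 0.3]
grip_width: 59.8
```

```bash
python3 -c "
from h import *
plan(471.5,-393.5,130,-1.803)"
```

```text
t 3.0 pos [ 413.8 -190.4  232. ] xh -1.5574 q [-0.7  -0.17  1.92  0.    1.39 -0.71]
lin [0.2039, 0.1022, 0.0547] yaw 0.2456 | tilt [ 0.    -1.     0.004]
```

Emit:
{"method": "send_rows", "body": {
  "linear": [
    [0.048, 0.01, 0.013],
    [0.096, 0.03, 0.026],
    [0.144, 0.05, 0.039],
    [0.185, 0.08, 0.05],
    [0.204, 0.102, 0.055]
  ],
  "yaw": [0.06, 0.12, 0.18, 0.24, 0.246],
  "gripper": [0.3, 0.3, 0.3, 0.3, 0.3]
}}

```text
time: 3.5
position: [472.4, -396.8, 129.7]
eef_rot: [-1.086, 1.376, -1.384]
force: [-0.2, 0.4, 0.8]
grip_width: 59.8
```

```bash
python3 - <<'E'
from h import *
S=[]
for n in C:
    im=bot.get_image(n)[:,:,::-1]; p=proj(n,[472,-380,60]).astype(int)
    o=np.maximum(p-[33,40],0);S.append(cv2.resize(im[o[1]:o[1]+80,o[0]:o[0]+66],None,fx=6,fy=6,interpolation=cv2.INTER_CUBIC))
cv2.imwrite("pics/pre.png",np.hstack(S))
plan(471.5,-393.5,22,-1.803)
E
```

```text
t 3.6 pos [ 469.7 -394.5  124. ] xh -1.8064 q [-0.9   0.36  1.58  0.    1.21 -0.66]
lin [-0.0008, 0.102, 0.0019] yaw -0.0034 | tilt [-0.005 -1.    -0.004]
```

View pics/pre.png

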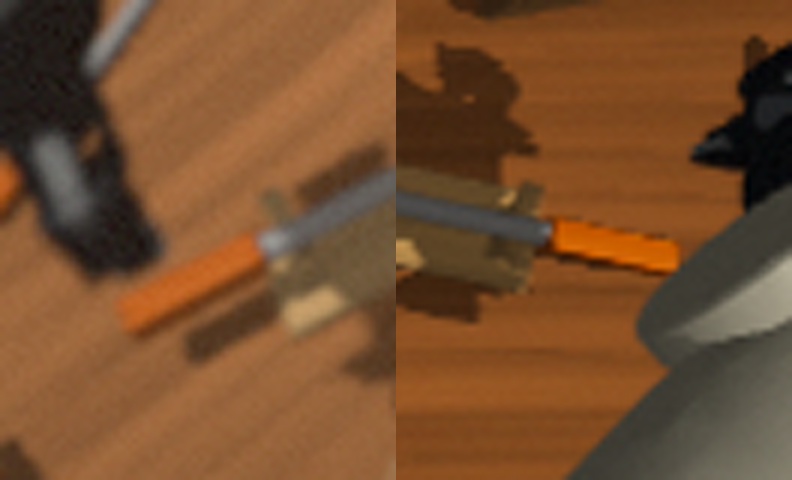

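Emit:
{"method": "send_rows", "body": {
  "linear": [
    [0, 0.025, 0.001],
    [0, 0.05, 0.002],
    [0, 0.07, 0.002],
    [0, 0.07, 0.002],
    [0, 0.07, 0.002]
  ],
  "yaw": [0, 0, 0, 0, 0],
  "gripper": [0.3, 0.3, 0.3, 0.3, 0.3]
}}

```text
time: 4.1
position: [471.8, -394.4, 55.1]
eef_rot: [-1.087, 1.385, -1.375]
force: [-0.2, 0.5, 0.3]
grip_width: 59.5
```

```bash
python3 - <<'E'
from h import *
S=[]
for n in C:
    im=bot.get_image(n)[:,:,::-1]; p=proj(n,[472,-380,60]).astype(int)
    o=np.maximum(p-[33,40],0);S.append(cv2.resize(im[o[1]:o[1]+80,o[0]:o[0]+66],None,fx=6,fy=6,interpolation=cv2.INTER_CUBIC))
cv2.imwrite("pics/pre2.png",np.hstack(S))
plan(471.5,-393.5,22,-1.803)
E
```

```text
t 4.2 pos [ 472.5 -395.4   56.3] xh -1.8061 q [-0.89  0.45  1.6   0.    1.09 -0.66]
lin [-0.0015, 0.0343, -0.0014] yaw -0.0031 | tilt [-0.003 -1.    -0.001]
```

View pics/pre2.png

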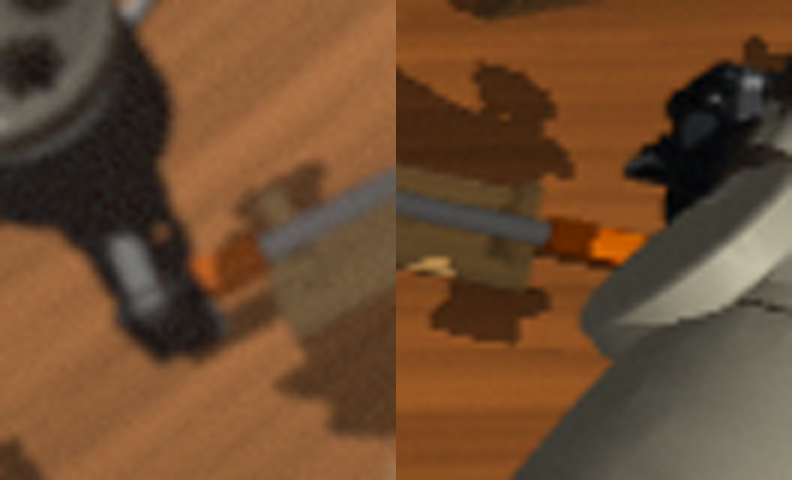

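Emit:
{"method": "send_rows", "body": {
  "linear": [
    [-0.001, 0.02, -0.001],
    [-0.001, 0.034, -0.001],
    [-0.001, 0.034, -0.001],
    [-0.001, 0.034, -0.001],
    [-0.001, 0.034, -0.001]
  ],
  "yaw": [0, 0, 0, 0, 0],
  "gripper": [0.3, 0.3, 0.3, 0.3, 0.3]
}}

```text
time: 4.7
position: [472.2, -394.7, 23.2]
eef_rot: [-1.086, 1.381, -1.379]
force: [0.4, -0.2, -0.4]
grip_width: 59.6
```

```bash
python3 - <<'E'
from h import *
S=[]
for n in C:
    im=bot.get_image(n)[:,:,::-1]; p=proj(n,[472,-380,60]).astype(int)
    o=np.maximum(p-[33,40],0);S.append(cv2.resize(im[o[1]:o[1]+80,o[0]:o[0]+66],None,fx=6,fy=6,interpolation=cv2.INTER_CUBIC))
cv2.imwrite("pics/pre3.png",np.hstack(S))
plan(471.5,-393.5,22,-1.803); print(bot.get_state()["force"])
E
```

```text
t 4.8 pos [ 472.1 -394.7   23.2] xh -1.8061 q [-0.89  0.5   1.62  0.    1.03 -0.66]
lin [-0.001, 0.0012, -0.0009] yaw -0.0031 | tilt [-0.002 -1.     0.   ]
[-0.1210843  -0.63039716  0.2035959 ]
```

View pics/pre3.png

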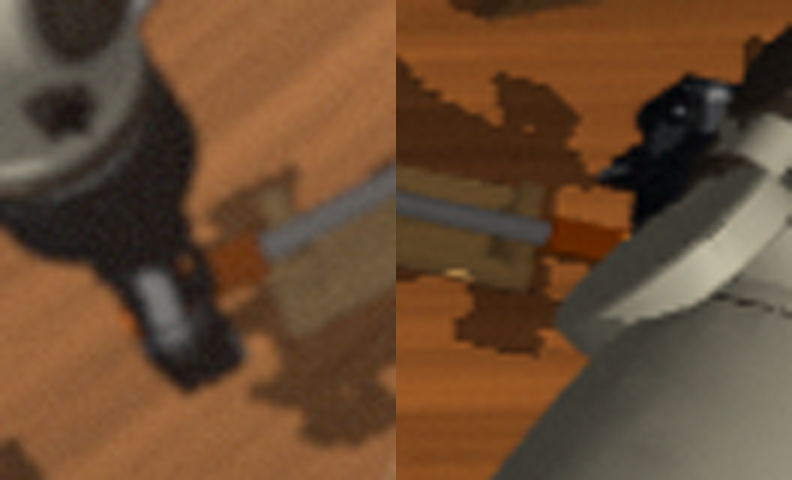

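Emit:
{"method": "send_rows", "body": {
  "linear": [
    [0, 0, 0],
    [0, 0, 0],
    [0, 0, 0],
    [0, 0, 0],
    [0, 0, 0]
  ],
  "yaw": [0, 0, 0, 0, 0],
  "gripper": [0.6, 0.8, 0.9, 0.9, 0.9]
}}

```text
time: 5.3
position: [472.1, -394.7, 23.4]
eef_rot: [-1.087, 1.381, -1.379]
force: [-1.1, -0.3, 2.4]
grip_width: 14.8
```

Emit:
{"method": "send_rows", "body": {
  "linear": [
    [0, 0, 0],
    [0, 0, 0],
    [0, 0, 0],
    [0, 0, 0],
    [0, 0, 0]
  ],
  "yaw": [0, 0, 0, 0, 0],
  "gripper": [1, 1, 1, 1, 1]
}}

```text
time: 5.8
position: [472.1, -394.7, 23.4]
eef_rot: [-1.087, 1.381, -1.379]
force: [-1.1, 0.7, 1.6]
grip_width: 14.9
```

```bash
python3 - <<'E'
from h import *
plan(471.5,-393.5,22,-1.803); print(bot.get_state()["force"],bot.get_state()["ft_torque"])
E
```

```text
t 5.8 pos [ 472.1 -394.7   23.4] xh -1.8059 q [-0.89  0.5   1.62  0.    1.03 -0.66]
lin [-0.001, 0.0014, -0.0009] yaw -0.0029 | tilt [-0.002 -1.     0.   ]
[-1.05410379  0.74297316  1.6079703 ] [0.09503486 0.10936935 0.03867809]
```

Emit:
{"method": "send_rows", "body": {
  "linear": [
    [0, -0.01, 0],
    [0, -0.03, 0],
    [0, -0.05, 0],
    [0, -0.07, 0],
    [0, -0.07, 0]
  ],
  "yaw": [0, 0, 0, 0, 0],
  "gripper": [1, 1, 1, 1, 1]
}}

```text
time: 6.3
position: [473.7, -396.8, 97.1]
eef_rot: [-1.086, 1.375, -1.385]
force: [0.9, -0.2, -1.9]
grip_width: 14.9
```

```bash
python3 - <<'E'
from h import *
plan(590,-190.5,90,1.84-np.pi); print(bot.get_state()["force"],bot.get_state()["ft_torque"],bot.get_state()["grip_width"])
E
```

```text
t 6.3 pos [ 473.7 -396.8   97.1] xh -1.806 q [-0.89  0.39  1.59  0.    1.15 -0.66]
lin [-0.2277, 0.0071, 0.0649] yaw -0.5044 | tilt [ 0.002 -1.     0.006]
[ 0.88060951 -0.24869805 -1.86784963] [-0.10589231  0.01997733  0.01537383] 14.910355393324142
```

Emit:
{"method": "send_rows", "body": {
  "linear": [
    [-0.02, 0, 0.006],
    [-0.05, 0, 0.014],
    [-0.085, 0, 0.024],
    [-0.12, 0, 0.034],
    [-0.15, 0, 0.043]
  ],
  "yaw": [-0.05, -0.12, -0.2, -0.28, -0.35],
  "gripper": [1, 1, 1, 1, 1]
}}

```text
time: 6.8
position: [550.5, -258.8, 95.7]
eef_rot: [-1.262, 1.118, -1.125]
force: [0.2, -0.2, -0.8]
grip_width: 14.7
```

```bash
python3 - <<'E'
from h import *
plan(590,-190.5,80,1.84-np.pi)
E
```

```text
t 6.8 pos [ 550.5 -258.8   95.7] xh -1.4526 q [-0.64  0.37  1.62  0.    1.15 -0.76]
lin [-0.0632, 0.0158, 0.0472] yaw -0.151 | tilt [ 0.002 -1.     0.003]
```

Emit:
{"method": "send_rows", "body": {
  "linear": [
    [-0.025, 0.005, 0.018],
    [-0.045, 0.01, 0.033],
    [-0.06, 0.016, 0.045],
    [-0.063, 0.016, 0.047],
    [-0.063, 0.016, 0.047]
  ],
  "yaw": [-0.05, -0.1, -0.14, -0.151, -0.151],
  "gripper": [1, 1, 1, 1, 1]
}}

```text
time: 7.3
position: [589.3, -190.4, 78.9]
eef_rot: [-1.325, 1.006, -1.01]
force: [-0.2, 0.5, -0.9]
grip_width: 14.8
```

Emit:
{"method": "send_rows", "body": {
  "linear": [
    [0, 0, 0],
    [0, 0, 0],
    [0, 0, 0],
    [0, 0, 0],
    [0, 0, 0]
  ],
  "yaw": [0, 0, 0, 0, 0],
  "gripper": [1, 1, 1, 1, 1]
}}

```text
time: 7.8
position: [589.3, -190.7, 79.1]
eef_rot: [-1.324, 1.006, -1.011]
force: [0.2, -0.1, -1.7]
grip_width: 14.6
```

```bash
cat > look.py <<'E'
from fit import *
import sys
def look(name,P=(545,-30,80),hw=(33,30),f=6,over=None):
    S=[]
    for n in C:
        im=bot.get_image(n)[:,:,::-1].copy(); p=proj(n,P).astype(int); np.save(f"pics/{n}_l.npy",im.astype(float))
        o=np.maximum(p-np.array(hw),0);c=cv2.resize(im[o[1]:o[1]+2*hw[1],o[0]:o[0]+2*hw[0]],None,fx=f,fy=f,interpolation=cv2.INTER_CUBIC)
        if over: 
            for seg,col in over(n): cv2.polylines(c,[np.array([(proj(n,q)-o+.5)*f for q in seg]).astype(int)],False,col,1)
        print(n,"crop origin",o,"f",f); S.append(c)
    cv2.imwrite(name,np.hstack(S))
E
python3 - <<'E'
from look import *
look("pics/stand.png",(550,-70,80),(33,45))
plan(590,-190.5,68.4,1.84-np.pi); s=bot.get_state();print(s["force"],s["ft_torque"])
for t in("bar_tip","eye","bar"):
    for n in C:
        for d in bot.place_of(n,t)[:3]: print(t,n,round(d["score"],2),np.round(d["point"],1),np.round(onz(n,d["point"],85+ (5 if t=='bar' else 0)),1))
E
```

```text
scene crop origin [212 170] f 6
top crop origin [259 143] f 6
t 7.9 pos [ 589.3 -190.5   79. ] xh -1.3013 q [-0.51  0.42  1.59 -0.    1.13 -0.78]
lin [0.0002, 0.0106, 0.0007] yaw 0.0003 | tilt [ 0.002 -1.     0.002]
[ 0.30998858 -0.94832867 -1.62291553] [-0.1091413  -0.03048479  0.01535732]
bar_tip scene 0.71 [253.9 204.3] [543.5 -31.6  85. ]
bar_tip scene 0.59 [126.  231.1] [ 367.6 -322.5   85. ]
bar_tip top 0.75 [378.  273.4] [ 315.5 -290.6   85. ]
bar_tip top 0.52 [280.  190.1] [545.1 -36.   85. ]
bar_tip top 0.52 [268.1 194.7] [532.8  -2.7  85. ]
eye scene 0.5 [260.9 196. ] [537.6   1.6  85. ]
eye top 0.55 [269.6 190.5] [544.5  -7.1  85. ]
bar scene 0.69 [103.1 266.2] [ 415.1 -416.3   90. ]
bar scene 0.66 [222.  252.5] [ 591.7 -190.5   90. ]
bar top 0.61 [413.9 258.7] [ 352.7 -386.6   90. ]
```

View pics/stand.png

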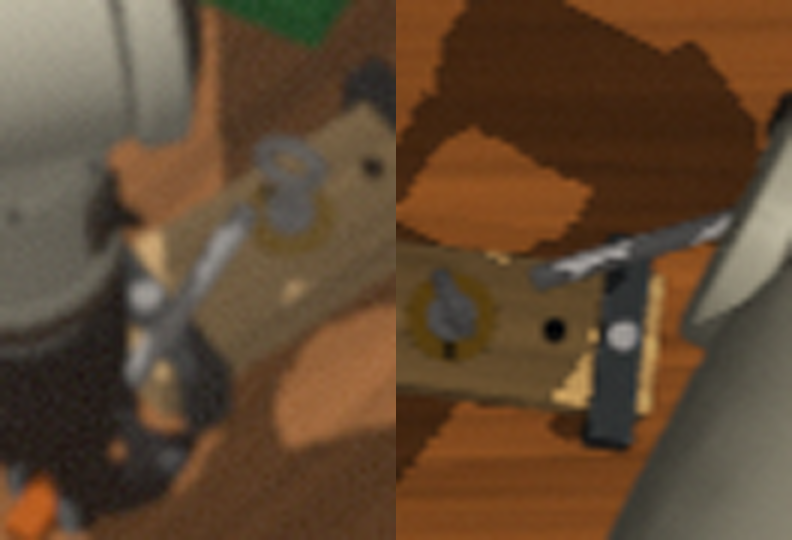

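```bash
python3 - <<'E'
from look import *
x,e=tri((252.5,206.7),(282.7,188.7));print("tip tri",x,e)
s,p,r,h=pose()
def over(n):
    H=h+np.pi;d=np.array([np.cos(H),np.sin(H),0]);nn=np.array([-d[1],d[0],0])
    b=p+[0,0,16.6];out=[]
    cam=ray(n,(0,0))[0]; v=b+100*d-cam; w=np.cross(d,v);w/=np.linalg.norm(w)
    out.append(([b+30*d+6*w,b+154*d+6*w,b+154*d-6*w,b+30*d-6*w],(0,0,255)))
    for rr in(10,18):
        q=ringpts((538,-2.5,85),-1.3,rr);out.append((np.vstack([q,q[:1]]),(0,255,0)))
    return out
look("pics/stand2.png",(550,-70,80),(33,45),6,over)
E
```

```text
tip tri [548.48186609 -42.72628663  90.1588929 ] 0.2545867633438661
scene crop origin [212 170] f 6
top crop origin [259 143] f 6
```

View pics/stand2.png

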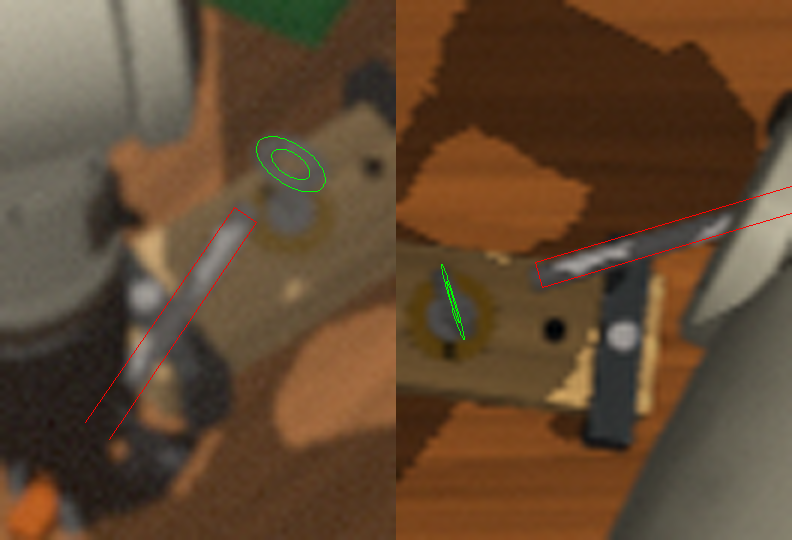

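Emit:
{"method": "send_rows", "body": {
  "linear": [
    [0, 0.006, 0.0005],
    [0, 0.0105, 0.0005],
    [0, 0.0105, 0.0005],
    [0, 0.0105, 0.0005],
    [0, 0.0105, 0.0005]
  ],
  "yaw": [0, 0, 0, 0, 0],
  "gripper": [1, 1, 1, 1, 1]
}}

```text
time: 8.8
position: [589.9, -190.2, 68.5]
eef_rot: [-1.325, 1.006, -1.011]
force: [0.5, 0.4, -1.9]
grip_width: 14.6
```

```bash
cat >> look.py <<'E'
def barover(eye=(538,-2.5,85),psi=-1.3,L=154,dz=16.6):
    s,p,r,h=pose()
    def over(n):
        H=h+np.pi;d=np.array([np.cos(H),np.sin(H),0])
        b=p+[0,0,dz];out=[]
        cam=ray(n,(0,0))[0]; v=b+100*d-cam; w=np.cross(d,v);w/=np.linalg.norm(w)
        out.append(([b+30*d+6*w,b+L*d+6*w,b+L*d-6*w,b+30*d-6*w],(0,0,255)))
        for rr in(10,18):
            q=ringpts(eye,psi,rr);out.append((np.vstack([q,q[:1]]),(0,255,0)))
        return out
    return over
E
python3 - <<'E'
from look import *
look("pics/s3a.png",(545,-30,80),(25,25),8)
look("pics/s3b.png",(545,-30,80),(25,25),8,barover())
plan(538-154*np.cos(1.84),-2.5-154*np.sin(1.84),68.4,1.84-np.pi)
cv2.imwrite("pics/s3.png",cv2.resize(np.vstack([cv2.imread("pics/s3a.png"),cv2.imread("pics/s3b.png")]),(600,600)))
E
```

```text
scene crop origin [229 180] f 8
top crop origin [252 165] f 8
scene crop origin [229 180] f 8
top crop origin [252 165] f 8
t 9.0 pos [ 589.9 -190.3   68.6] xh -1.301 q [-0.51  0.44  1.59 -0.    1.11 -0.78]
lin [-0.0408, 0.0001, -0.0001] yaw 0.0006 | tilt [ 0.002 -1.     0.002]
```

View pics/s3.png

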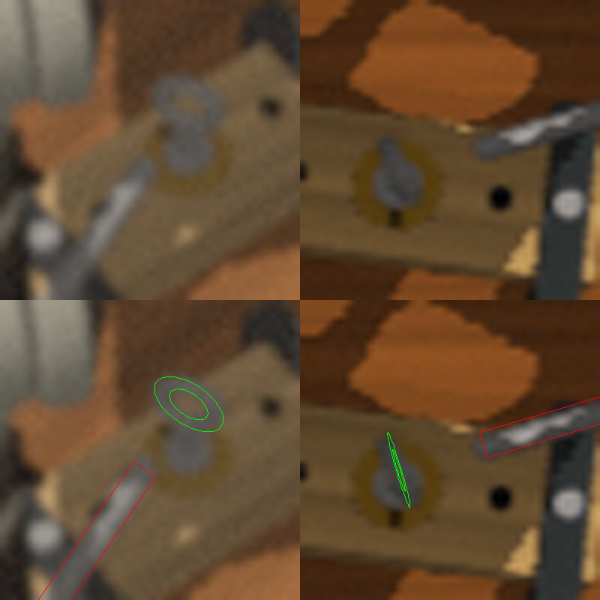

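```bash
cat > meas.py <<'E'
from look import *
from scipy.ndimage import map_coordinates
def baroff(n,im,lo,hi,dz=16.6):
    s,p,r,h=pose();H=h+np.pi;d=np.array([np.cos(H),np.sin(H),0]);b=p+[0,0,dz]
    g=gray(im); res=[]
    for L in np.arange(lo,hi,3):
        u=proj(n,b+L*d);v=proj(n,b+(L+1)*d)-u;sc=np.linalg.norm(v);v/=sc;w=np.array([-v[1],v[0]])
        t=np.arange(-7,7.01,.25);pts=u+t[:,None]*w
        q=map_coordinates(g,[pts[:,1],pts[:,0]],order=1)
        k=np.exp(-.5*0)*(np.abs(np.arange(-5,5.01,.25))<=6*sc_px(n,b+L*d)).astype(float);k-=k.mean()
        c=[np.sum(k*np.interp(np.arange(-5,5.01,.25)+o,t,q)) for o in np.arange(-2.5,2.51,.25)]
        res.append((L,np.arange(-2.5,2.51,.25)[np.argmax(c)]))
    a=np.array(res); return a[:,0],a[:,1],w,sc_px(n,b+100*d)
def sc_px(n,P): return C[n]["K"][0,0]/abs((C[n]["camera_from_world"]@np.r_[P,1])[2])
E
python3 - <<'E'
from meas import *
for n,lo,hi in(("scene",80,150),("top",90,150)):
    im=np.load(f"pics/{n}_l.npy")
    L,o,w,k=baroff(n,im,lo,hi);print(n,"px/mm",k,"w",w,"off px",o, "mm",np.median(o)/k,np.polyfit(L,o/k,1))
    r=fitpsi(n,im,(538,-2.5,85),np.arange(-1.6,-0.9,.1))
    for b in r[:3]: print(np.round(b,2), np.round(onz(n,proj(n,(538,-2.5,85))+b[2:],85),1), "perp px",np.dot(b[2:],w))
E
```

```text
scene px/mm 0.38271029705034826 w [0.82598847 0.56368701] off px [ 0.25  0.25  2.5  -2.5  -2.5  -2.5   2.    0.25  0.25  0.    0.    0.
  0.   -0.25 -0.25 -0.25 -0.25  0.    0.    0.   -0.25 -0.25  0.    0.  ] mm 0.0 [ 0.00492294 -0.94473019]
[-1.2   0.83  0.   -0.5 ] [536.8  -1.3  85. ] perp px -0.2818435056861022
[-1.3   0.83  0.    0.5 ] [539.2  -3.7  85. ] perp px 0.2818435056861022
[-1.1   0.83  0.   -0.5 ] [536.8  -1.3  85. ] perp px -0.2818435056861022
top px/mm 0.3595106306831369 w [-0.28137724 -0.95959723] off px [-0.25 -0.25 -0.25 -0.5  -0.75 -2.5   0.5   1.    1.25  1.    0.   -0.25
 -0.25 -0.5  -0.5  -0.5  -0.5  -0.5  -0.5  -0.5 ] mm -1.0430845933190638 [-0.00749418  0.2274395 ]
[-1.3   0.84 -0.5   0.5 ] [536.6  -1.1  85. ] perp px -0.33910999762940164
[-1.2   0.83 -0.5   0.5 ] [536.6  -1.1  85. ] perp px -0.33910999762940164
[-1.4   0.83 -0.5   0.5 ] [536.6  -1.1  85. ] perp px -0.33910999762940164
```

Emit:
{"method": "send_rows", "body": {
  "linear": [
    [-0.01, 0, 0],
    [-0.02, 0, 0],
    [-0.03, 0, 0],
    [-0.036, 0, 0],
    [-0.036, 0, 0]
  ],
  "yaw": [0, 0, 0, 0, 0],
  "gripper": [1, 1, 1, 1, 1]
}}

```text
time: 9.5
position: [580.0, -154.3, 68.4]
eef_rot: [-1.325, 1.005, -1.009]
force: [-0.2, -0.7, -1.1]
grip_width: 14.8
```

```bash
python3 - <<'E'
from look import *
look("pics/s4.png",(540,-10,80),(25,25),8)
s=bot.get_state();print(s["force"],s["ft_torque"]);plan(538-100*np.cos(1.85),-2.5-100*np.sin(1.85),68.4,1.85-np.pi)
E
```

```text
scene crop origin [233 174] f 8
top crop origin [245 167] f 8
[ 0.1216285  -0.06250957 -0.82082642] [-0.13451652 -0.09235559 -0.03917023]
t 9.6 pos [ 580.4 -155.4   68.6] xh -1.3005 q [-0.46  0.39  1.65 -0.    1.09 -0.73]
lin [-0.0587, 0.0001, 0.0008] yaw -0.0089 | tilt [ 0.003 -1.     0.002]
```

View pics/s4.png

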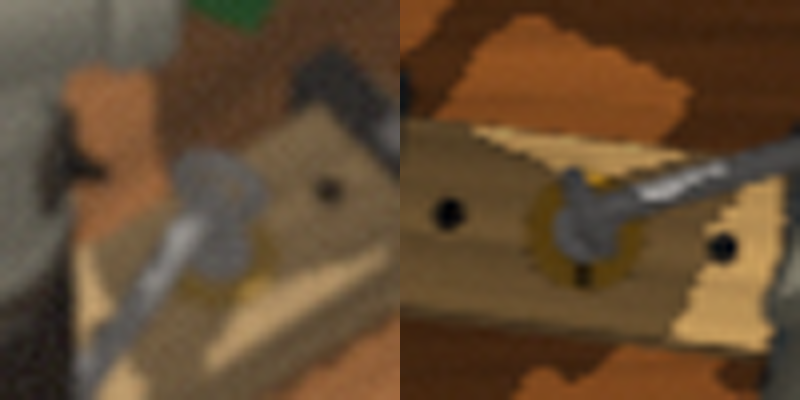

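Emit:
{"method": "send_rows", "body": {
  "linear": [
    [-0.005, 0, 0],
    [-0.01, 0, 0],
    [-0.015, 0, 0],
    [-0.02, 0, 0],
    [-0.02, 0, 0]
  ],
  "yaw": [0, 0, 0, 0, 0],
  "gripper": [1, 1, 1, 1, 1]
}}

```text
time: 10.1
position: [574.8, -135.3, 68.5]
eef_rot: [-1.325, 1.005, -1.01]
force: [0.4, -1.1, -1.3]
grip_width: 14.9
```

```bash
python3 - <<'E'
from look import *
look("pics/s5.png",(540,-10,80),(25,25),8)
s=bot.get_state();print(s["force"],s["ft_torque"]);plan(538-100*np.cos(1.85),-2.5-100*np.sin(1.85),68.4,1.85-np.pi)
E
```

```text
scene crop origin [233 174] f 8
top crop origin [245 167] f 8
[-0.08610973 -0.24077335 -0.5149617 ] [-0.09234189 -0.01245102  0.00715425]
t 10.2 pos [ 575.1 -136.1   68.6] xh -1.3003 q [-0.44  0.37  1.68 -0.    1.08 -0.71]
lin [-0.0386, 0.0001, 0.0008] yaw -0.0087 | tilt [ 0.003 -1.     0.002]
```

View pics/s5.png

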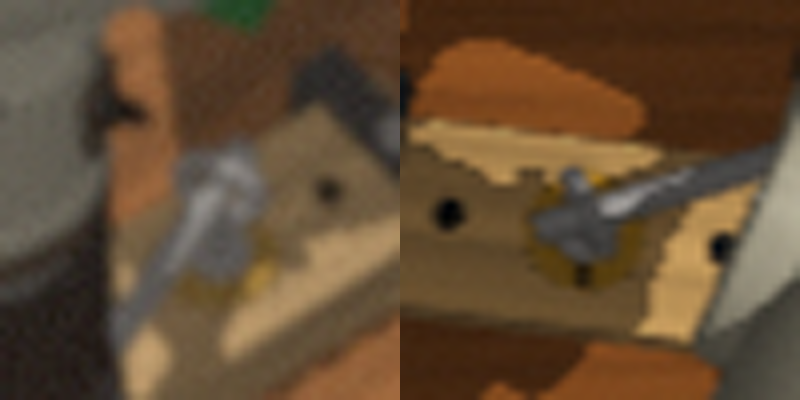

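The shaft is through the loop: in the top view the tip shows past the eye at (540,225), and in the scene view it shows through the ring at (225,175). There is no contact force.

Emit:
{"method": "send_rows", "body": {
  "linear": [
    [-0.01, 0, 0],
    [-0.02, 0, 0.0005],
    [-0.03, 0, 0.0005],
    [-0.0385, 0, 0.0008],
    [-0.0385, 0, 0.0008]
  ],
  "yaw": [0, 0, 0, 0, 0],
  "gripper": [1, 1, 1, 1, 1]
}}

```text
time: 10.7
position: [565.1, -97.2, 68.3]
eef_rot: [-1.326, 1.004, -1.009]
force: [-0.6, 1.0, -1.5]
grip_width: 15.0
```

```bash
cat >> h.py <<'E'
E0=np.array([538,-2.5])
def tau(bias=None):
    s,p,r,h=pose();F=s["force"];T=s["ft_torque"]
    l=(p[:2]-E0)/1000
    return l[0]*F[1]-l[1]*F[0]+T[2], l[0]*F[1]-l[1]*F[0], F, T
def arc(H,L=100,z=68.4):
    plan(E0[0]-L*np.cos(H),E0[1]-L*np.sin(H),z,H-np.pi)
E
python3 - <<'E'
from h import *
s=bot.get_state();print(s["force"],s["ft_torque"]);
print(tau()[:2])
# readout noise over camera calls
for i in range(4):
    bot.get_image("top");a=tau();print(np.round(a[0],3),np.round(a[1],3),np.round(a[2],2),np.round(a[3],3))
for H in (1.7,1.55,1.4,1.25,1.1): arc(H)
E
```

```text
[-0.6148607   0.95448701 -1.54120334] [-0.1169411  -0.01164442  0.00990281]
(np.float64(-0.022492499467098383), np.float64(-0.03239530831058485))
0.044 0.033 [ 0.22  0.44 -0.25] [-0.127 -0.112  0.011]
0.023 0.013 [ 0.09  0.15 -2.41] [-0.101  0.056  0.011]
-0.024 -0.039 [-0.46  0.2  -1.27] [-0.102  0.017  0.015]
0.06 0.014 [ 0.33 -0.64 -0.58] [-0.143  0.005  0.045]
t 10.9 pos [565.8 -99.   68.6] xh -1.3004 q [-0.38  0.33  1.73 -0.    1.07 -0.65]
lin [-0.0014, 0.0002, -0.015] yaw 0.1412 | tilt [ 0.003 -1.     0.002]
t 10.9 pos [565.8 -99.   68.6] xh -1.3004 q [-0.38  0.33  1.73 -0.    1.07 -0.65]
lin [-0.0047, 0.0001, -0.0297] yaw 0.2912 | tilt [ 0.003 -1.     0.002]
t 10.9 pos [565.8 -99.   68.6] xh -1.3004 q [-0.38  0.33  1.73 -0.    1.07 -0.65]
lin [-0.01, 0.0001, -0.0437] yaw 0.4412 | tilt [ 0.003 -1.     0.002]
t 10.9 pos [565.8 -99.   68.6] xh -1.3004 q [-0.38  0.33  1.73 -0.    1.07 -0.65]
lin [-0.0174, 0.0, -0.0567] yaw 0.5912 | tilt [ 0.003 -1.     0.002]
t 10.9 pos [565.8 -99.   68.6] xh -1.3004 q [-0.38  0.33  1.73 -0.    1.07 -0.65]
lin [-0.0267, -0.0, -0.0685] yaw 0.7412 | tilt [ 0.003 -1.     0.002]
```

Emit:
{"method": "send_rows", "body": {
  "linear": [
    [-0.0007, 0, -0.008],
    [-0.0014, 0, -0.015],
    [-0.003, 0, -0.0223],
    [-0.0047, 0, -0.0297],
    [-0.01, 0, -0.0437]
  ],
  "yaw": [0.07, 0.141, 0.216, 0.291, 0.441],
  "gripper": [1, 1, 1, 1, 1]
}}

```text
time: 11.4
position: [521.5, -101.9, 68.9]
eef_rot: [-1.119, 1.333, -1.342]
force: [-0.4, -1.2, -1.2]
grip_width: 14.7
```

```bash
python3 - <<'E'
from h import *
a=tau();print(np.round(a[0],3),np.round(a[1],3),np.round(a[2],2),np.round(a[3],3))
for H in (1.34,1.28,1.22,1.16,1.1): arc(H)
E
```

```text
-0.034 -0.023 [-0.43 -1.16 -1.17] [-0.093 -0.004 -0.01 ]
t 11.4 pos [ 521.5 -101.9   68.9] xh -1.7466 q [-0.42  0.23  1.86 -0.    1.05 -0.24]
lin [-0.0009, 0.0005, -0.0066] yaw 0.055 | tilt [ 0.002 -1.     0.005]
t 11.4 pos [ 521.5 -101.9   68.9] xh -1.7466 q [-0.42  0.23  1.86 -0.    1.05 -0.24]
lin [-0.0014, 0.0004, -0.0126] yaw 0.115 | tilt [ 0.002 -1.     0.005]
t 11.4 pos [ 521.5 -101.9   68.9] xh -1.7466 q [-0.42  0.23  1.86 -0.    1.05 -0.24]
lin [-0.0023, 0.0004, -0.0185] yaw 0.175 | tilt [ 0.002 -1.     0.005]
t 11.4 pos [ 521.5 -101.9   68.9] xh -1.7466 q [-0.42  0.23  1.86 -0.    1.05 -0.24]
lin [-0.0035, 0.0004, -0.0244] yaw 0.235 | tilt [ 0.002 -1.     0.005]
t 11.4 pos [ 521.5 -101.9   68.9] xh -1.7466 q [-0.42  0.23  1.86 -0.    1.05 -0.24]
lin [-0.0051, 0.0003, -0.0302] yaw 0.295 | tilt [ 0.002 -1.     0.005]
```

Emit:
{"method": "send_rows", "body": {
  "linear": [
    [-0.0005, 0, -0.004],
    [-0.0009, 0, -0.0085],
    [-0.0014, 0, -0.0126],
    [-0.002, 0, -0.0158],
    [-0.0023, 0, -0.0185]
  ],
  "yaw": [0.03, 0.07, 0.115, 0.145, 0.175],
  "gripper": [1, 1, 1, 1, 1]
}}

```text
time: 11.9
position: [503.7, -96.7, 68.9]
eef_rot: [-1.019, 1.459, -1.469]
force: [0.2, -0.5, -0.7]
grip_width: 15.0
```

```bash
python3 - <<'E'
from h import *
a=tau();print(np.round(a[0],3),np.round(a[1],3),np.round(a[2],2),np.round(a[3],3))
for H in (1.19,1.16,1.13,1.10,1.07): arc(H)
E
```

```text
0.061 0.035 [ 0.2  -0.46 -0.73] [-0.1    0.06   0.026]
t 11.9 pos [503.7 -96.7  68.9] xh -1.9235 q [-0.43  0.19  1.91 -0.    1.04 -0.07]
lin [-0.0003, 0.0005, -0.0032] yaw 0.0281 | tilt [ 0.001 -1.     0.006]
t 11.9 pos [503.7 -96.7  68.9] xh -1.9235 q [-0.43  0.19  1.91 -0.    1.04 -0.07]
lin [-0.0004, 0.0005, -0.0062] yaw 0.0581 | tilt [ 0.001 -1.     0.006]
t 11.9 pos [503.7 -96.7  68.9] xh -1.9235 q [-0.43  0.19  1.91 -0.    1.04 -0.07]
lin [-0.0006, 0.0005, -0.0092] yaw 0.0881 | tilt [ 0.001 -1.     0.006]
t 11.9 pos [503.7 -96.7  68.9] xh -1.9235 q [-0.43  0.19  1.91 -0.    1.04 -0.07]
lin [-0.0009, 0.0004, -0.0121] yaw 0.1181 | tilt [ 0.001 -1.     0.006]
t 11.9 pos [503.7 -96.7  68.9] xh -1.9235 q [-0.43  0.19  1.91 -0.    1.04 -0.07]
lin [-0.0013, 0.0004, -0.0151] yaw 0.1481 | tilt [ 0.001 -1.     0.006]
```

Emit:
{"method": "send_rows", "body": {
  "linear": [
    [-0.0003, 0, -0.0032],
    [-0.0004, 0, -0.0062],
    [-0.0006, 0, -0.0092],
    [-0.0009, 0, -0.0121],
    [-0.0013, 0, -0.0151]
  ],
  "yaw": [0.028, 0.058, 0.088, 0.118, 0.148],
  "gripper": [1, 1, 1, 1, 1]
}}

```text
time: 12.4
position: [490.0, -90.5, 69.0]
eef_rot: [-0.925, 1.563, -1.574]
force: [0.5, -1.2, -1.3]
grip_width: 14.4
```

```bash
python3 - <<'E'
from look import *
a=tau();print(np.round(a[0],3),np.round(a[1],3),np.round(a[2],2),np.round(a[3],3))
look("pics/t1.png",(535,-10,80),(25,25),8)
a=tau();print(np.round(a[0],3),np.round(a[1],3),np.round(a[2],2),np.round(a[3],3))
for H in (1.04,1.01,.98,.95,.92): arc(H)
E
```

```text
0.204 0.103 [ 0.49 -1.24 -1.33] [-0.348 -0.141  0.101]
scene crop origin [232 173] f 8
top crop origin [245 169] f 8
0.26 0.243 [ 1.26 -2.75 -2.61] [-0.479 -0.166  0.017]
t 12.5 pos [490.  -90.4  69. ] xh -2.0724 q [-0.42  0.15  1.95 -0.    1.03  0.08]
lin [-0.0002, 0.0006, -0.0031] yaw 0.0292 | tilt [ 0.001 -1.     0.007]
t 12.5 pos [490.  -90.4  69. ] xh -2.0724 q [-0.42  0.15  1.95 -0.    1.03  0.08]
lin [-0.0003, 0.0005, -0.0061] yaw 0.0592 | tilt [ 0.001 -1.     0.007]
t 12.5 pos [490.  -90.4  69. ] xh -2.0724 q [-0.42  0.15  1.95 -0.    1.03  0.08]
lin [-0.0006, 0.0005, -0.0091] yaw 0.0892 | tilt [ 0.001 -1.     0.007]
t 12.5 pos [490.  -90.4  69. ] xh -2.0724 q [-0.42  0.15  1.95 -0.    1.03  0.08]
lin [-0.0009, 0.0005, -0.0121] yaw 0.1192 | tilt [ 0.001 -1.     0.007]
t 12.5 pos [490.  -90.4  69. ] xh -2.0724 q [-0.42  0.15  1.95 -0.    1.03  0.08]
lin [-0.0013, 0.0005, -0.015] yaw 0.1492 | tilt [ 0.001 -1.     0.007]
```

View pics/t1.png

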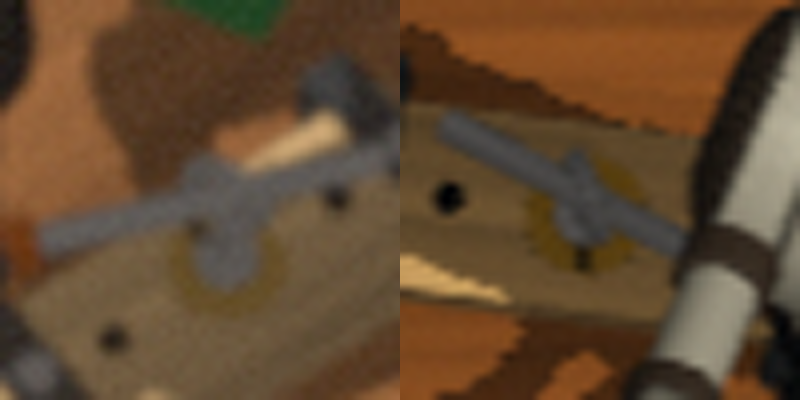

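Emit:
{"method": "send_rows", "body": {
  "linear": [
    [-0.0002, 0.0005, -0.0031],
    [-0.0003, 0.0005, -0.0061],
    [-0.0006, 0.0005, -0.0091],
    [-0.0009, 0.0005, -0.0121],
    [-0.0013, 0.0005, -0.015]
  ],
  "yaw": [0.029, 0.059, 0.089, 0.119, 0.149],
  "gripper": [1, 1, 1, 1, 1]
}}

```text
time: 13.0
position: [477.5, -82.4, 68.6]
eef_rot: [-0.824, 1.664, -1.676]
force: [1.1, -2.0, -0.6]
grip_width: 14.9
```

```bash
python3 - <<'E'
from look import *
a=tau();print(np.round(a[0],3),np.round(a[1],3),np.round(a[2],2),np.round(a[3],3))
for H in (.9,.88,.86,.84,.82): arc(H)
E
```

```text
0.311 0.21 [ 1.12 -1.99 -0.57] [-0.334  0.023  0.101]
t 13.0 pos [477.5 -82.4  68.6] xh -2.2224 q [-0.42  0.12  1.99 -0.    1.03  0.23]
lin [-0.0002, 0.0002, -0.0023] yaw 0.0192 | tilt [ 0.    -1.     0.007]
t 13.0 pos [477.5 -82.4  68.6] xh -2.2224 q [-0.42  0.12  1.99 -0.    1.03  0.23]
lin [-0.0003, 0.0002, -0.0043] yaw 0.0392 | tilt [ 0.    -1.     0.007]
t 13.0 pos [477.5 -82.4  68.6] xh -2.2224 q [-0.42  0.12  1.99 -0.    1.03  0.23]
lin [-0.0004, 0.0002, -0.0063] yaw 0.0592 | tilt [ 0.    -1.     0.007]
t 13.0 pos [477.5 -82.4  68.6] xh -2.2224 q [-0.42  0.12  1.99 -0.    1.03  0.23]
lin [-0.0005, 0.0002, -0.0083] yaw 0.0792 | tilt [ 0.    -1.     0.007]
t 13.0 pos [477.5 -82.4  68.6] xh -2.2224 q [-0.42  0.12  1.99 -0.    1.03  0.23]
lin [-0.0007, 0.0002, -0.0103] yaw 0.0992 | tilt [ 0.    -1.     0.007]
```

Emit:
{"method": "send_rows", "body": {
  "linear": [
    [-0.0002, 0, -0.0023],
    [-0.0003, 0, -0.0043],
    [-0.0004, 0, -0.0063],
    [-0.0005, 0, -0.0083],
    [-0.0007, 0, -0.0103]
  ],
  "yaw": [0.019, 0.039, 0.059, 0.079, 0.099],
  "gripper": [1, 1, 1, 1, 1]
}}

```text
time: 13.5
position: [469.7, -75.7, 68.6]
eef_rot: [-0.75, 1.73, -1.744]
force: [0.2, -4.0, -1.0]
grip_width: 14.6
```

```bash
python3 - <<'E'
from look import *
a=tau();print(np.round(a[0],3),np.round(a[1],3),np.round(a[2],2),np.round(a[3],3))
for H in (.8,.78,.76,.74,.73): arc(H)
E
```

```text
0.192 0.282 [ 0.16 -3.95 -0.97] [-0.662  0.034 -0.09 ]
t 13.5 pos [469.7 -75.7  68.6] xh -2.323 q [-0.41  0.1   2.01 -0.    1.02  0.34]
lin [-0.0001, 0.0002, -0.002] yaw 0.0186 | tilt [-0.    -1.     0.008]
t 13.5 pos [469.7 -75.7  68.6] xh -2.323 q [-0.41  0.1   2.01 -0.    1.02  0.34]
lin [-0.0002, 0.0002, -0.004] yaw 0.0386 | tilt [-0.    -1.     0.008]
t 13.5 pos [469.7 -75.7  68.6] xh -2.323 q [-0.41  0.1   2.01 -0.    1.02  0.34]
lin [-0.0003, 0.0002, -0.006] yaw 0.0586 | tilt [-0.    -1.     0.008]
t 13.5 pos [469.7 -75.7  68.6] xh -2.323 q [-0.41  0.1   2.01 -0.    1.02  0.34]
lin [-0.0004, 0.0002, -0.008] yaw 0.0786 | tilt [-0.    -1.     0.008]
t 13.5 pos [469.7 -75.7  68.6] xh -2.323 q [-0.41  0.1   2.01 -0.    1.02  0.34]
lin [-0.0005, 0.0002, -0.009] yaw 0.0886 | tilt [-0.    -1.     0.008]
```

Emit:
{"method": "send_rows", "body": {
  "linear": [
    [-0.0001, 0, -0.002],
    [-0.0002, 0, -0.004],
    [-0.0003, 0, -0.006],
    [-0.0003, 0, -0.007],
    [-0.0004, 0, -0.008]
  ],
  "yaw": [0.019, 0.039, 0.059, 0.069, 0.079],
  "gripper": [1, 1, 1, 1, 1]
}}

```text
time: 14.0
position: [464.0, -69.9, 68.6]
eef_rot: [-0.689, 1.783, -1.796]
force: [-0.9, -4.6, -1.4]
grip_width: 14.7
```

```bash
cat > st.py <<'E'
from h import *
import sys
a=tau();print("tau",np.round(a[0],3),np.round(a[1],3),np.round(a[2],2),np.round(a[3],3))
for H in map(float,sys.argv[1:]): arc(H)
E
python3 st.py .7 .66
```

```text
tau 0.273 0.284 [-0.85 -4.61 -1.37] [-0.715  0.184 -0.01 ]
t 14.0 pos [464.  -69.9  68.6] xh -2.4028 q [-0.41  0.08  2.03 -0.    1.02  0.43]
lin [-0.0001, 0.0001, -0.0039] yaw 0.0388 | tilt [-0.001 -1.     0.008]
t 14.0 pos [464.  -69.9  68.6] xh -2.4028 q [-0.41  0.08  2.03 -0.    1.02  0.43]
lin [-0.0004, 0.0001, -0.0079] yaw 0.0788 | tilt [-0.001 -1.     0.008]
```

Emit:
{"method": "send_rows", "body": {
  "linear": [
    [0, 0, -0.001],
    [0, 0, -0.002],
    [0, 0, -0.003],
    [-0.0001, 0, -0.004],
    [-0.0001, 0, -0.004]
  ],
  "yaw": [0.01, 0.02, 0.03, 0.039, 0.039],
  "gripper": [1, 1, 1, 1, 1]
}}

```text
time: 14.5
position: [461.4, -66.9, 68.6]
eef_rot: [-0.658, 1.808, -1.821]
force: [0.2, -3.9, -0.6]
grip_width: 14.9
```

```bash
python3 st.py  .66 .62
```

```text
tau 0.229 0.308 [ 0.16 -3.89 -0.64] [-0.71   0.136 -0.079]
t 14.5 pos [461.4 -66.9  68.6] xh -2.4421 q [-0.4   0.07  2.04 -0.    1.02  0.47]
lin [-0.0001, 0.0001, -0.0039] yaw 0.0395 | tilt [-0.001 -1.     0.008]
t 14.5 pos [461.4 -66.9  68.6] xh -2.4421 q [-0.4   0.07  2.04 -0.    1.02  0.47]
lin [-0.0004, 0.0001, -0.0079] yaw 0.0795 | tilt [-0.001 -1.     0.008]
```

Emit:
{"method": "send_rows", "body": {
  "linear": [
    [0, 0, -0.001],
    [0, 0, -0.002],
    [0, 0, -0.003],
    [-0.0001, 0, -0.004],
    [-0.0001, 0, -0.004]
  ],
  "yaw": [0.01, 0.02, 0.03, 0.039, 0.039],
  "gripper": [1, 1, 1, 1, 1]
}}

```text
time: 15.0
position: [459.0, -63.9, 68.6]
eef_rot: [-0.626, 1.832, -1.847]
force: [-0.4, -5.5, -1.5]
grip_width: 15.3
```

```bash
python3 st.py  .62 .58
```

```text
tau 0.425 0.409 [-0.38 -5.47 -1.51] [-0.878  0.023  0.015]
t 15.0 pos [459.  -63.9  68.6] xh -2.4814 q [-0.4   0.07  2.05 -0.    1.02  0.51]
lin [-0.0001, 0.0002, -0.0041] yaw 0.0402 | tilt [-0.001 -1.     0.008]
t 15.0 pos [459.  -63.9  68.6] xh -2.4814 q [-0.4   0.07  2.05 -0.    1.02  0.51]
lin [-0.0004, 0.0002, -0.008] yaw 0.0802 | tilt [-0.001 -1.     0.008]
```

Emit:
{"method": "send_rows", "body": {
  "linear": [
    [0, 0, -0.0005],
    [0, 0, -0.001],
    [0, 0, -0.0015],
    [0, 0, -0.0015],
    [0, 0, -0.0015]
  ],
  "yaw": [0.005, 0.01, 0.015, 0.015, 0.015],
  "gripper": [1, 1, 1, 1, 1]
}}

```text
time: 15.5
position: [458.2, -62.9, 68.7]
eef_rot: [-0.614, 1.841, -1.857]
force: [0.7, -5.7, -1.3]
grip_width: 14.7
```

```bash
python3 st.py  .6
```

```text
tau 0.683 0.498 [ 0.72 -5.7  -1.33] [-0.893  0.078  0.185]
t 15.5 pos [458.2 -62.9  68.7] xh -2.4962 q [-0.4   0.06  2.05 -0.    1.02  0.53]
lin [-0.0002, 0.0002, -0.0048] yaw 0.0454 | tilt [-0.001 -1.     0.009]
```

```bash
python3 - <<'E'
from h import *
for i in range(8):
    bot.get_image("top");a=tau();print(np.round(a[0],3),np.round(a[1],3),np.round(a[2],2),np.round(a[3],3))
E
```

```text
0.664 0.487 [ 0.9  -5.43 -1.54] [-0.956  0.017  0.177]
0.587 0.451 [ 0.12 -5.56 -1.69] [-0.888  0.04   0.137]
0.676 0.53 [ 0.76 -6.06 -1.21] [-0.894  0.016  0.146]
0.617 0.427 [ 0.3  -5.13 -0.7 ] [-0.896  0.078  0.19 ]
0.627 0.446 [ 0.5  -5.21 -2.04] [-0.942 -0.03   0.181]
0.625 0.471 [-0.02 -5.92 -1.75] [-0.887  0.077  0.154]
0.648 0.435 [-0.2  -5.6  -0.86] [-0.99   0.065  0.214]
0.617 0.463 [ 0.5  -5.43 -2.04] [-0.912  0.019  0.154]
```

Emit:
{"method": "send_rows", "body": {
  "linear": [
    [0, 0, -0.0002],
    [0, 0, -0.0004],
    [0, 0, -0.0005],
    [0, 0, -0.0005],
    [0, 0, -0.0005]
  ],
  "yaw": [0.002, 0.004, 0.005, 0.005, 0.005],
  "gripper": [1, 1, 1, 1, 1]
}}

```text
time: 16.4
position: [458.0, -62.7, 68.7]
eef_rot: [-0.61, 1.843, -1.861]
force: [1.0, -5.3, -1.5]
grip_width: 14.8
```

```bash
python3 - <<'E'
from h import *
for i in range(8):
    bot.get_image("top");a=tau();print(np.round(a[0],3),np.round(a[1],3),np.round(a[2],2),np.round(a[3],3))
arc(.6)
E
```

```text
0.595 0.347 [-0.63 -4.81 -1.85] [-0.878  0.067  0.249]
0.606 0.424 [-0.15 -5.42 -1.27] [-0.841  0.028  0.182]
0.715 0.447 [ 0.37 -5.31 -1.42] [-0.867 -0.001  0.269]
0.675 0.498 [ 1.14 -5.37 -1.73] [-0.911  0.069  0.177]
0.662 0.415 [ 1.11 -4.36 -1.18] [-0.912  0.062  0.246]
0.681 0.472 [ 0.88 -5.24 -2.24] [-0.883 -0.008  0.209]
0.682 0.401 [ 0.54 -4.61 -2.15] [-0.877  0.004  0.281]
0.586 0.367 [ 0.02 -4.58 -1.2 ] [-0.845 -0.025  0.219]
t 16.8 pos [458.1 -62.7  68.8] xh -2.5007 q [-0.4   0.06  2.05 -0.    1.02  0.54]
lin [-0.0002, 0.0003, -0.0046] yaw 0.0409 | tilt [-0.001 -1.     0.01 ]
```

Emit:
{"method": "send_rows", "body": {
  "linear": [
    [0, 0, -0.0003],
    [0, 0, -0.0006],
    [0, 0, -0.001],
    [0, 0, -0.001],
    [0, 0, -0.001]
  ],
  "yaw": [0.002, 0.004, 0.006, 0.006, 0.006],
  "gripper": [1, 1, 1, 1, 1]
}}

```text
time: 17.3
position: [457.7, -62.3, 68.8]
eef_rot: [-0.606, 1.845, -1.865]
force: [1.4, -6.1, -2.3]
grip_width: 14.9
```

```bash
python3 - <<'E'
from look import *
for i in range(6):
    bot.get_image("top");a=tau();print(np.round(a[0],3),np.round(a[1],3),np.round(a[2],2),np.round(a[3],3))
arc(.6)
look("pics/t2.png",(535,-10,80),(25,25),8)
E
```

```text
0.719 0.525 [ 1.08 -5.73 -1.19] [-0.99  -0.01   0.193]
0.655 0.453 [ 0.69 -5.13 -2.  ] [-1.014 -0.014  0.202]
0.692 0.523 [ 0.91 -5.83 -2.04] [-1.     0.039  0.169]
0.685 0.518 [ 0.26 -6.26 -1.31] [-1.005 -0.038  0.167]
0.714 0.503 [ 0.06 -6.22 -0.79] [-1.056  0.068  0.211]
0.804 0.612 [ 1.04 -6.84 -1.86] [-1.018 -0.023  0.193]
t 17.6 pos [457.7 -62.3  68.8] xh -2.5063 q [-0.39  0.06  2.05 -0.01  1.02  0.54]
lin [-0.0002, 0.0004, -0.004] yaw 0.0353 | tilt [-0.001 -1.     0.011]
scene crop origin [232 173] f 8
top crop origin [245 169] f 8
```

View pics/t2.png

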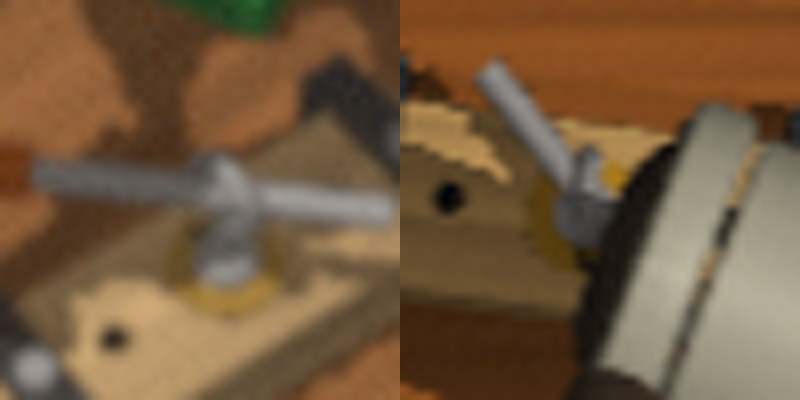

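Emit:
{"method": "send_rows", "body": {
  "linear": [
    [0, 0, -0.0003],
    [0, 0, -0.0006],
    [0, 0, -0.001],
    [0, 0, -0.001],
    [0, 0, -0.001]
  ],
  "yaw": [0.002, 0.004, 0.005, 0.005, 0.005],
  "gripper": [1, 1, 1, 1, 1]
}}

```text
time: 18.2
position: [457.4, -62.0, 69.0]
eef_rot: [-0.601, 1.847, -1.869]
force: [1.2, -7.2, -1.9]
grip_width: 14.7
```

```bash
python3 - <<'E'
from look import *
for i in range(6):
    bot.get_image("top");a=tau();print(np.round(a[0],3),np.round(a[1],3),np.round(a[2],2),np.round(a[3],3))
for H in(.7,.8,.9,1.0,1.1):arc(H)
E
```

```text
0.846 0.618 [ 1.37 -6.66 -1.33] [-1.031 -0.057  0.228]
0.745 0.565 [ 1.54 -5.88 -2.47] [-1.077 -0.06   0.179]
0.74 0.525 [ 0.54 -6.12 -1.62] [-1.051 -0.023  0.216]
0.761 0.525 [ 1.23 -5.61 -2.37] [-1.087 -0.027  0.236]
0.824 0.568 [ 1.61 -5.86 -1.85] [-1.08  -0.005  0.256]
0.845 0.602 [ 1.43 -6.42 -2.22] [-1.077 -0.035  0.244]
t 18.5 pos [457.4 -62.   68.9] xh -2.5108 q [-0.39  0.06  2.05 -0.01  1.02  0.55]
lin [-0.0004, 0.0006, 0.0064] yaw -0.0692 | tilt [-0.001 -1.     0.013]
t 18.5 pos [457.4 -62.   68.9] xh -2.5108 q [-0.39  0.06  2.05 -0.01  1.02  0.55]
lin [-0.0016, 0.0007, 0.0163] yaw -0.1692 | tilt [-0.001 -1.     0.013]
t 18.5 pos [457.4 -62.   68.9] xh -2.5108 q [-0.39  0.06  2.05 -0.01  1.02  0.55]
lin [-0.0037, 0.0009, 0.0261] yaw -0.2692 | tilt [-0.001 -1.     0.013]
t 18.5 pos [457.4 -62.   68.9] xh -2.5108 q [-0.39  0.06  2.05 -0.01  1.02  0.55]
lin [-0.0069, 0.001, 0.0356] yaw -0.3692 | tilt [-0.001 -1.     0.013]
t 18.5 pos [457.4 -62.   68.9] xh -2.5108 q [-0.39  0.06  2.05 -0.01  1.02  0.55]
lin [-0.0109, 0.0011, 0.0447] yaw -0.4692 | tilt [-0.001 -1.     0.013]
```

Emit:
{"method": "send_rows", "body": {
  "linear": [
    [-0.0004, 0, 0.0064],
    [-0.0016, 0, 0.0163],
    [-0.0037, 0, 0.0261],
    [-0.0069, 0, 0.0356],
    [-0.0109, 0, 0.0447]
  ],
  "yaw": [-0.069, -0.169, -0.269, -0.369, -0.469],
  "gripper": [1, 1, 1, 1, 1]
}}

```text
time: 19.0
position: [492.3, -90.6, 69.0]
eef_rot: [-0.948, 1.535, -1.553]
force: [-0.2, -0.2, -1.8]
grip_width: 14.8
```

```bash
python3 st.py 1.18 1.26 1.32 1.36
```

```text
tau -0.019 -0.014 [-0.24 -0.16 -1.76] [-0.073  0.059 -0.005]
t 19.0 pos [492.3 -90.6  69. ] xh -2.0384 q [-0.42  0.16  1.95 -0.    1.03  0.05]
lin [0.0004, 0.0007, 0.0087] yaw -0.0768 | tilt [ 0.003 -1.     0.01 ]
t 19.0 pos [492.3 -90.6  69. ] xh -2.0384 q [-0.42  0.16  1.95 -0.    1.03  0.05]
lin [-0.0005, 0.0007, 0.0167] yaw -0.1568 | tilt [ 0.003 -1.     0.01 ]
t 19.0 pos [492.3 -90.6  69. ] xh -2.0384 q [-0.42  0.16  1.95 -0.    1.03  0.05]
lin [-0.0016, 0.0008, 0.0226] yaw -0.2168 | tilt [ 0.003 -1.     0.01 ]
t 19.0 pos [492.3 -90.6  69. ] xh -2.0384 q [-0.42  0.16  1.95 -0.    1.03  0.05]
lin [-0.0025, 0.0008, 0.0264] yaw -0.2568 | tilt [ 0.003 -1.     0.01 ]
```

Emit:
{"method": "send_rows", "body": {
  "linear": [
    [0.0002, 0, 0.0087],
    [-0.0005, 0.0005, 0.0167],
    [-0.0016, 0.0007, 0.0226],
    [-0.0025, 0.0007, 0.0264],
    [-0.0025, 0.0007, 0.0264]
  ],
  "yaw": [-0.077, -0.157, -0.217, -0.257, -0.257],
  "gripper": [1, 1, 1, 1, 1]
}}

```text
time: 19.5
position: [516.9, -99.3, 68.1]
eef_rot: [-1.1, 1.355, -1.369]
force: [0.4, 0.9, -1.1]
grip_width: 14.7
```

```bash
python3 st.py; python3 - <<'E'
from look import *
look("pics/u1.png",(535,-10,80),(25,25),8,barover((538,-2.5,85),1.37,155))
plan(538-190*np.cos(1.36),-2.5-190*np.sin(1.36),68.4,1.36-np.pi)
E
```

```text
tau 0.018 0.019 [ 0.39  0.89 -1.15] [-0.102  0.039 -0.001]
scene crop origin [232 173] f 8
top crop origin [245 169] f 8
t 19.6 pos [516.5 -99.5  68.1] xh -1.7825 q [-0.42  0.22  1.87 -0.    1.04 -0.21]
lin [0.0907, 0.0001, 0.0008] yaw -0.0009 | tilt [ 0.004 -1.     0.007]
```

View pics/u1.png

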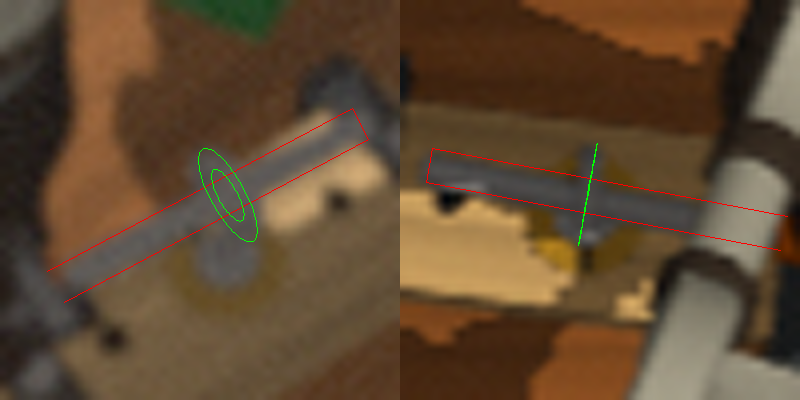

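Emit:
{"method": "send_rows", "body": {
  "linear": [
    [0.012, 0, 0.0003],
    [0.03, 0, 0.0005],
    [0.05, 0, 0.0006],
    [0.075, 0, 0.0008],
    [0.095, 0, 0.0008]
  ],
  "yaw": [0, 0, 0, 0, 0],
  "gripper": [1, 1, 1, 1, 1]
}}

```text
time: 20.1
position: [496.7, -194.1, 68.5]
eef_rot: [-1.1, 1.357, -1.371]
force: [0.9, -0.1, -1.5]
grip_width: 14.6
```

```bash
python3 st.py; python3 - <<'E'
from look import *
look("pics/u2.png",(535,-10,80),(25,25),8,barover((538,-2.5,85),1.37,155))
plan(472.1,-394.7,95,-1.806)
E
```

```text
tau 0.27 0.185 [ 0.94 -0.11 -1.5 ] [-0.068 -0.033  0.084]
scene crop origin [232 173] f 8
top crop origin [245 169] f 8
t 20.2 pos [ 496.8 -195.2   68.8] xh -1.7862 q [-0.6   0.24  1.85 -0.    1.04 -0.38]
lin [0.2003, -0.0251, 0.0187] yaw 0.0198 | tilt [ 0.005 -1.     0.008]
```

View pics/u2.png

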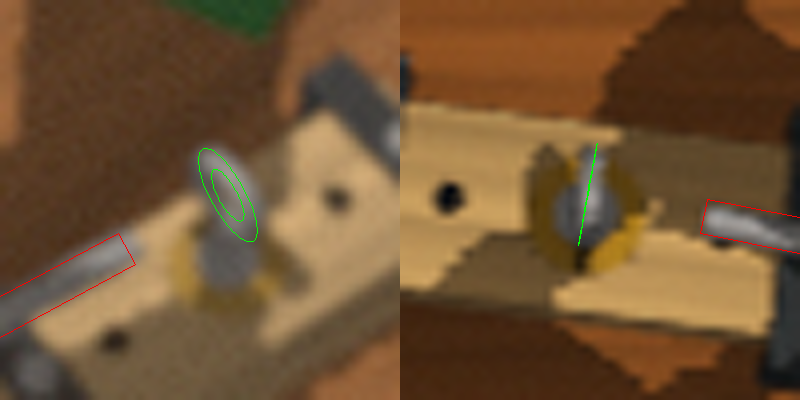

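Emit:
{"method": "send_rows", "body": {
  "linear": [
    [0.02, -0.015, 0.003],
    [0.055, -0.027, 0.007],
    [0.1, -0.027, 0.011],
    [0.145, -0.027, 0.015],
    [0.18, -0.027, 0.018]
  ],
  "yaw": [0.004, 0.008, 0.012, 0.016, 0.02],
  "gripper": [1, 1, 1, 1, 1]
}}

```text
time: 20.7
position: [475.2, -376.6, 97.0]
eef_rot: [-1.086, 1.373, -1.39]
force: [0.3, 1.0, -2.6]
grip_width: 14.3
```

```bash
python3 - <<'E'
from look import *
plan(472.1,-394.7,75,-1.806)
E
```

```text
t 20.7 pos [ 475.2 -376.6   97. ] xh -1.8075 q [-0.87  0.36  1.63  0.    1.14 -0.63]
lin [0.0182, 0.0221, 0.0011] yaw -0.0015 | tilt [ 0.005 -1.     0.008]
```

Emit:
{"method": "send_rows", "body": {
  "linear": [
    [0.008, 0.006, 0.0006],
    [0.015, 0.015, 0.001],
    [0.0182, 0.025, 0.0011],
    [0.0182, 0.027, 0.0011],
    [0.0182, 0.027, 0.0011]
  ],
  "yaw": [0, 0, 0, 0, 0],
  "gripper": [1, 1, 1, 1, 1]
}}

```text
time: 21.2
position: [472.0, -392.9, 68.8]
eef_rot: [-1.087, 1.374, -1.386]
force: [0.5, -0.2, -0.8]
grip_width: 14.8
```

```bash
python3 - <<'E'
from look import *
look("pics/v1.png",(490,-310,60),(33,45),6,barover((538,-2.5,85),1.37,155))
plan(472.1,-394.7,24,-1.806)
E
```

```text
scene crop origin [127 217] f 6
top crop origin [344 164] f 6
t 21.3 pos [ 472.6 -393.9   70.1] xh -1.8063 q [-0.89  0.42  1.61  0.    1.1  -0.66]
lin [0.0007, 0.0461, -0.0007] yaw -0.0003 | tilt [ 0.005 -1.     0.008]
```

View pics/v1.png

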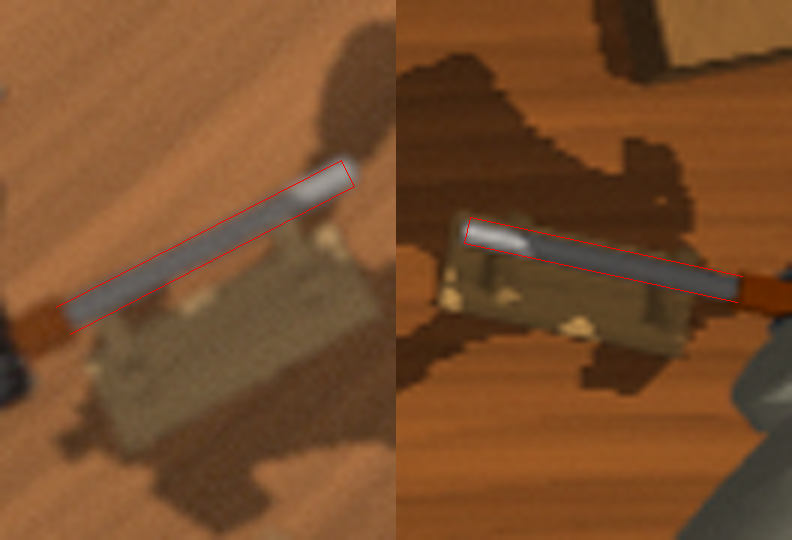

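Bar still matches the grip model. Lowering it back.

Emit:
{"method": "send_rows", "body": {
  "linear": [
    [0.0007, 0.01, -0.0007],
    [0.0007, 0.02, -0.0007],
    [0.0007, 0.03, -0.0007],
    [0.0007, 0.036, -0.0007],
    [0.0007, 0.04, -0.0007]
  ],
  "yaw": [0, 0, 0, 0, 0],
  "gripper": [1, 1, 1, 1, 1]
}}

```text
time: 21.8
position: [471.6, -394.1, 28.8]
eef_rot: [-1.087, 1.373, -1.387]
force: [-0.8, -0.4, -1.2]
grip_width: 15.0
```

```bash
python3 - <<'E'
from look import *
plan(472.1,-394.7,23.6,-1.806);print(tau()[2:])
E
```

```text
t 21.8 pos [ 471.6 -394.1   28.8] xh -1.8063 q [-0.89  0.48  1.63  0.    1.03 -0.66]
lin [0.0004, 0.0052, 0.0006] yaw -0.0003 | tilt [ 0.004 -1.     0.007]
(array([-0.84959591, -0.38687689, -1.19196948]), array([-0.1302778 ,  0.05115159,  0.03953894]))
```

Emit:
{"method": "send_rows", "body": {
  "linear": [
    [0.0002, 0.002, 0.0003],
    [0.0004, 0.004, 0.0006],
    [0.0004, 0.005, 0.0006],
    [0.0004, 0.005, 0.0006],
    [0.0004, 0.005, 0.0006]
  ],
  "yaw": [0, 0, 0, 0, 0],
  "gripper": [1, 1, 1, 1, 1]
}}

```text
time: 22.3
position: [472.2, -394.8, 24.2]
eef_rot: [-1.087, 1.373, -1.387]
force: [-0.7, 0.5, -0.4]
grip_width: 14.6
```

```bash
python3 - <<'E'
from look import *
look("pics/v2.png",(490,-320,50),(33,45),6)
plan(472.1,-394.7,23.4,-1.806);print(tau()[2:])
E
```

```text
scene crop origin [125 222] f 6
top crop origin [347 164] f 6
t 22.4 pos [ 472.2 -394.8   24.2] xh -1.8063 q [-0.89  0.49  1.62  0.    1.02 -0.66]
lin [-0.0001, 0.0008, -0.0001] yaw -0.0003 | tilt [ 0.004 -1.     0.007]
(array([-0.43846088, -0.49582701, -0.10754503]), array([0.06210238, 0.11984918, 0.11804265]))
```

View pics/v2.png

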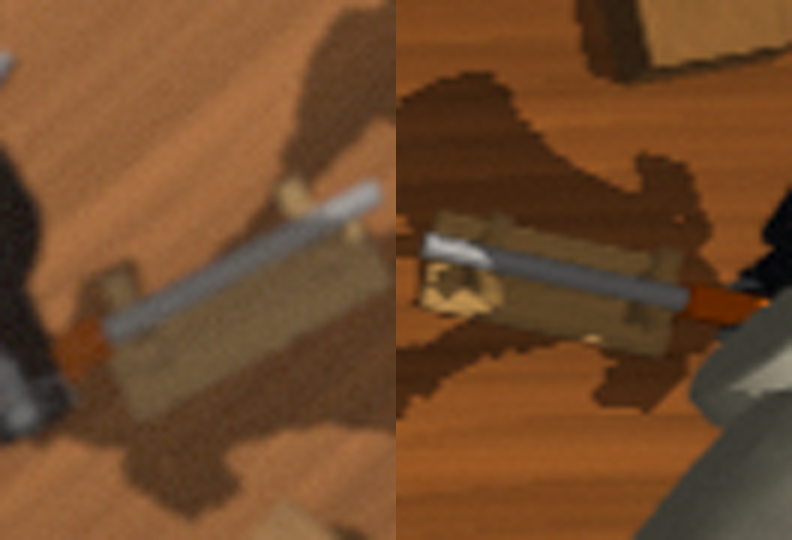

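Emit:
{"method": "send_rows", "body": {
  "linear": [
    [0, 0.0004, 0],
    [0, 0.0006, 0],
    [0, 0.0006, 0],
    [0, 0.0006, 0],
    [0, 0.0006, 0]
  ],
  "yaw": [0, 0, 0, 0, 0],
  "gripper": [1, 1, 0.75, 0.65, 0.5]
}}

```text
time: 22.9
position: [472.4, -395.0, 23.7]
eef_rot: [-1.087, 1.373, -1.388]
force: [-0.0, 0.3, -0.1]
grip_width: 41.8
```

Emit:
{"method": "send_rows", "body": {
  "linear": [
    [0, 0, 0],
    [0, 0, 0],
    [0, 0, 0],
    [0, 0, 0],
    [0, 0, 0]
  ],
  "yaw": [0, 0, 0, 0, 0],
  "gripper": [0.4, 0.35, 0.35, 0.35, 0.35]
}}

```text
time: 23.4
position: [472.4, -395.0, 23.7]
eef_rot: [-1.087, 1.373, -1.388]
force: [-1.1, 0.2, -1.5]
grip_width: 55.4
```

Emit:
{"method": "send_rows", "body": {
  "linear": [
    [0, -0.01, 0],
    [0, -0.03, 0],
    [0, -0.06, 0],
    [0, -0.1, 0],
    [0, -0.14, 0]
  ],
  "yaw": [0, 0, 0, 0, 0],
  "gripper": [0.35, 0.35, 0.35, 0.35, 0.35]
}}

```text
time: 23.9
position: [471.2, -393.9, 165.5]
eef_rot: [-1.087, 1.373, -1.388]
force: [-0.0, -0.1, -0.3]
grip_width: 55.5
```

```bash
python3 - <<'E'
from h import *
plan(330,-240,230,-1.806)
E
```

```text
t 23.9 pos [ 471.2 -393.9  165.5] xh -1.8064 q [-0.89  0.31  1.56  0.    1.27 -0.66]
lin [-0.1164, -0.0663, -0.1727] yaw -0.0004 | tilt [ 0.004 -1.     0.008]
```

Emit:
{"method": "send_rows", "body": {
  "linear": [
    [-0.02, -0.02, -0.03],
    [-0.045, -0.04, -0.065],
    [-0.07, -0.06, -0.105],
    [-0.095, -0.066, -0.145],
    [-0.116, -0.066, -0.173]
  ],
  "yaw": [0, 0, 0, 0, 0],
  "gripper": [0.35, 0.35, 0.35, 0.35, 0.35]
}}

```text
time: 24.4
position: [328.5, -239.3, 231.5]
eef_rot: [-1.087, 1.37, -1.391]
force: [1.0, -0.2, 1.0]
grip_width: 55.5
```

```bash
python3 - <<'E'
from look import *
look("pics/w1.png",(485,-330,50),(33,45),6)
look("pics/w2.png",(535,-5,60),(25,25),8)
for n in C:
    im=np.load(f"pics/{n}_l.npy"); cv2.imwrite(f"pics/end_{n}.png",im.astype(np.uint8))
    r=fitpsi(n,im,(538,-2.5,85),np.arange(0.9,1.9,.1)); print(n,np.round(r[:3],2))
    for t in("insert_mark","bar_mid","bar_tip","cradle_seat","bar"):
        for d in bot.place_of(n,t)[:2]: print(t,n,round(d["score"],2),np.round(d["point"],1),np.round(onz(n,d["point"],44 if 'mark' in t else 40),1))
E
```

```text
scene crop origin [120 223] f 6
top crop origin [351 166] f 6
scene crop origin [233 177] f 8
top crop origin [243 170] f 8
scene [[1.3  0.87 0.   1.5 ]
 [1.4  0.86 0.   0.5 ]
 [1.2  0.86 0.5  2.  ]]
insert_mark scene 0.66 [188.8 252. ] [ 509.  -237.4   44. ]
insert_mark scene 0.49 [254.5 199.9] [5.136e+02 1.000e-01 4.400e+01]
bar_mid scene 0.79 [113.6 247.4] [ 354.5 -368.3   40. ]
bar_mid scene 0.69 [159.7 269.2] [ 492.1 -319.2   40. ]
bar_tip scene 0.85 [191.  253.8] [ 515.1 -235.8   40. ]
bar_tip scene 0.61 [126.2 229.4] [ 331.2 -314.    40. ]
cradle_seat scene 0.86 [159.1 266.4] [ 484.8 -315.6   40. ]
cradle_seat scene 0.43 [262.6 170.8] [452.1  96.7  40. ]
bar scene 0.88 [130.3 285.6] [ 475.9 -396.5   40. ]
bar scene 0.61 [ 99.5 264.6] [ 371.6 -420.7   40. ]
top [[ 1.4   0.81 -0.5   0.5 ]
 [ 1.5   0.81 -0.5   0.5 ]
 [ 1.3   0.81 -0.5   0.5 ]]
insert_mark top 0.44 [264.8 204.7] [510.    6.3  44. ]
bar_mid top 0.76 [377.6 211.6] [ 484.9 -315.    40. ]
bar_tip top 0.67 [352.2 203.9] [ 508.3 -244.3   40. ]
cradle_seat top 0.87 [376.3 209.3] [ 491.6 -311.8   40. ]
cradle_seat top 0.22 [350.9 204.6] [ 506.4 -240.5   40. ]
bar top 0.55 [405.4 217.3] [ 467.4 -392.3   40. ]
```

View pics/w1.png

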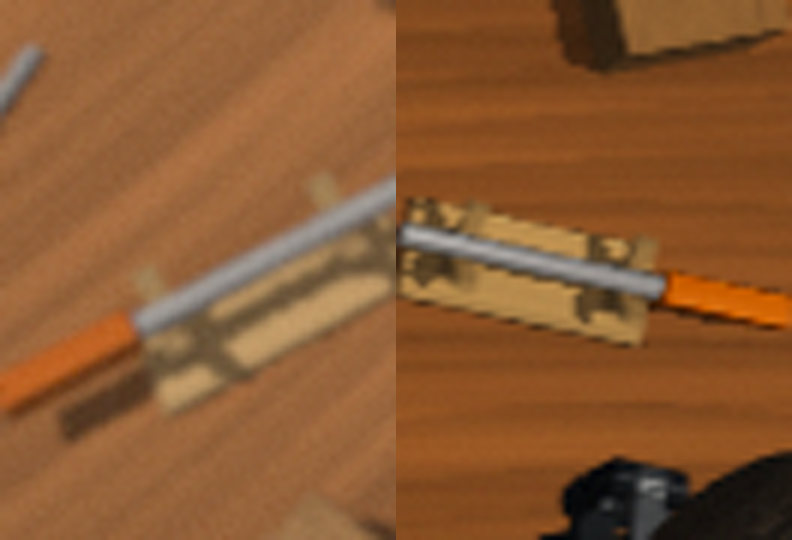

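View pics/w2.png

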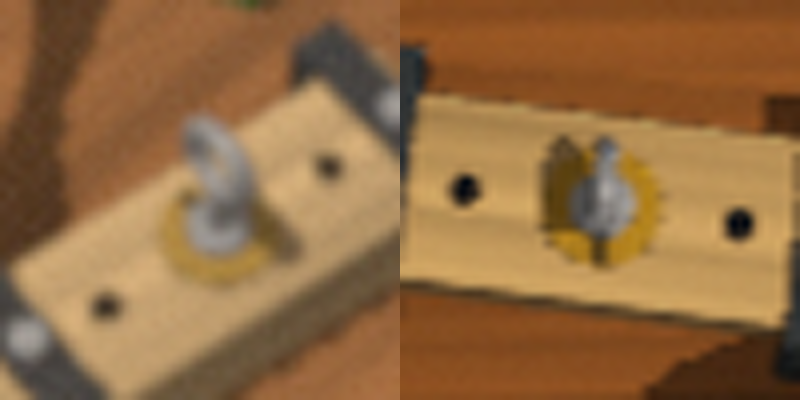

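View pics/end_scene.png

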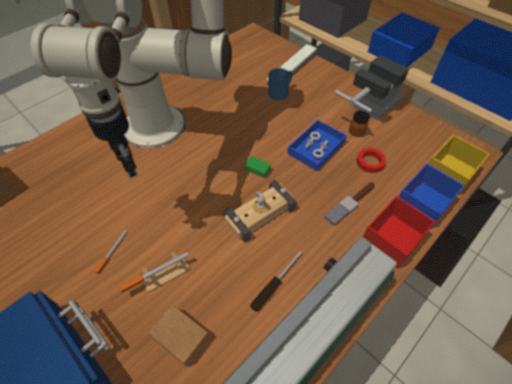

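The bar is back in both saddles at scene (130,285). The insert mark in the top view is at (268,200.6), against (268,200.8) at the start. Nothing else has moved. Handing in.

```bash
python3 -c "
from plant import bot
print(bot.sign_off())"
```

```text
the job is handed in; nothing more can be done
None
```

I tightened the eye bolt to its stop with the turning bar, laid the bar back in its cradle and handed the job in at about 25 s of the 72 s allowed.

- **Bar used:** I took the full-size bar from the cradle by its sleeve and left the smaller look-alike on the bench alone.
- **Turning:** The shaft went through the loop without touching. The eye turned about 0.5 rad clockwise at roughly 0.25 N m of running friction. It then stopped, and I built the torque up in small steps to about 0.77 N m measured, inside the 0.6 to 0.9 N m band. Single readings reached 0.85 N m, with noise of about 0.05 N m, so it stayed well below 1.4 N m.
- **Putting back:** I swung the bar back until the torque read about zero, drew it out along the loop and set it where it had lain.

**Last checks:**
- The bar lies in both saddles.
- The insert mark is within 0.2 px of where it started.
- The loop now points at about 1.35 rad, against about 1.85 rad before.
- The other objects look unmoved in the last scene picture, and the robot is clear of everything.

**Disagreements:**
- The two cameras differed by 2 to 3 mm throughout, so I aligned the bar to the eye within each picture.
- After the bar was laid back, the network placed the insert mark about 20 mm off in both cameras, on the bar's tip in one scene report. For that check I used the position read from the enlarged pictures instead.

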